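Check the rollers of a tube mixer and set aside the one that binds

ROBOT

A 6-joint arm with a two-finger parallel gripper is mounted at the origin on the work surface. World frame = base frame: x ahead of the robot, y to its left, z up, the work surface at z = 0. Lengths are in mm, angles in degrees, forces in N, time in s.
With the tool pointing down it reaches from about 325 to 875 mm from the base axis. Payload 4.4 kg.
Tool frame: the origin (TCP) lies at the very end of the fingers, on their centre line; the grasp point (between the pads) lies arm.grasp_offset behind it (arm.grasp_offset is the distance from the TCP to the grasp point, in mm); x points along the fingers, y is the direction in which the jaws open and shut, and the axes are right-handed (so a half turn about x gives the same grasp; the last joint's range is limited). The gripper opens to 85 mm and grips with 20 to 120 N. Pads are 22 mm wide; open, the fingers measure 114 mm over their backs; the gripper's body (76 mm by 85 mm) begins 54 mm behind the grasp point. The pads swing forward as they close: fully open they stand 13 mm farther back than shut.
Start: joints at [64.486, 11.837, 88.321, -0, 79.842, -8.623], TCP at [167.075, 550.194, 231.282] pointing down, gripper open.
Joint ranges: [-156.59, 156.59], [-49.26, 127.26], [12.9, 141.05], [-63.56, 243.56], [4.71, 150.69], [-161.64, 161.64]. Speed limits (degrees/s): [159.86, 159.86, 180, 180, 180, 180].

INTERFACE

Orientations are given as a 3x3 rotation matrix whose columns are the frame's x, y, z axes.
In Python, from plant import arm gives the robot as it stands. The module is installed in compiled form; this text tells all that it offers.
- The arm moves only by the tool servo_tool, never from a script. Its argument "increments" is a list of rows, each an object of numbers: "tx", "ty", "tz": the shift along the tool's x, y, z in cm; "ax", "ay", "az": the turn, a rotation vector about the tool's x, y, z in degrees; "hand": the finger opening in cm, from 0 to 8.54. A call has 1 to 5 rows; each row is the pose to reach, as a shift and turn from the pose commanded when the call began, along the tool's axes at that moment; what a row does not reach only later rows make up. A row lasts 1/8 s, in which the tool goes at most 62.5 mm and 10.7 degrees, less where a joint would pass 70% of its speed; a pose out of reach is approached as far as the arm can. A call with a gripper value outside its range is refused whole. The fingers move at their own pace and stop on an object; "force" is the grip in N (left out, the last holds). Time passes only in rows, so rows that repeat a pose let the fingers close. It gives the time, the measured TCP pose, the force and the opening at its end, in the units of the state.
- arm.observe(): the state, without advancing time (a new reading comes with each control period).
- arm.camera(name): name is "scene" or "top" or "wrist"; returns the picture (400x640x3 uint8, red, green, blue); there is no depth.
- arm.camera_model(name): a dict with "K" (3x3 intrinsics, pixels), "rvec" (rotation vector, rad) and "tvec" (3), from world to camera coordinates, as OpenCV has them. Camera axes: x right, y down, z forward; pixel columns grow to the right and rows downward; lengths in mm; the calibration is good to about 2 mm. A picture is of the moment at which its call begins: read the wrist's pose just before it. camera_model takes no time and is no camera call; for the wrist camera it gives the pose at the moment of the call.
- arm.hand_in(): hands the job in, once; it reports no verdict.
Trained networks look in the newest picture that a camera, given by its name, has taken for a name from the list of things; names that differ only in an ending like _2 or _b are one class to them, and where a whole thing is asked for, a point or a joint stands for the part that bears it (a point fixed in the world has none). Each returns a list of dicts, best first, with "conf" (0 to 1); they miss things now and then, are a little off and sometimes report something else, mostly with a low value. They report only what shows in the picture. A call takes as long as a camera call. They do not tell look-alikes from the thing itself.
- arm.spot_in(camera, label): "location" ([column, row] in pixels, amid what is visible of it).
- arm.mark_of(camera, label): "location" ([column, row] in pixels: a listed point, or the origin of a listed thing).
The state is a dict: "t": time; "joint_positions": joint angles; "qvel": joint speeds; "tau": joint torques, N m; "ee_pos": TCP position; "orientation": TCP orientation; "contact_force": force on the tool from outside, world axes, zero at the start; "wrist_torque": the same for the moment, N m; "opening": finger opening in mm.
Only numpy, scipy, OpenCV 4.12 (cv2) and the standard library are available. Lean on these libraries where they do the work, as an engineer would, in place of code of your own. Each camera call takes 0.05 s, during which the arm holds its last target.

TASK

The tube roller's drive is let down so that its three rollers can be checked by hand: while they sit in their slots, spin each one with a light, brisk stroke of a fingertip across its top, never leaning on it (the nylon end blocks crack), so that a good one runs on for at least a full turn. Lift out any roller that binds and stops when the finger leaves it, and lay it gently in one of the notched lanes of the repair tray. Leave the free-running rollers seated and everything else where it stands.

Things in the scene. Friction and masses are not known exactly. Their poses are not given: they have to be found in the camera images.
- roller_a_mid (a point): Middle of one of three look-alike lift-out rollers, on its axis: grey sleeve 32 mm across, 170 mm long, axis along this point's x; white end blocks 10 mm wide, 16 tall, 21 long (214 mm overall), about 0.36 kg. Only the sleeve turns. The blocks sit in open-topped slots and hold the axle; it lifts straight up. Grasp the sleeve across its diameter at the middle
- roller_b_mid (a point): Middle of one of three look-alike lift-out rollers, on its axis: grey sleeve 32 mm across, 170 mm long, axis along this point's x; white end blocks 10 mm wide, 16 tall, 21 long (214 mm overall), about 0.36 kg. Only the sleeve turns. The blocks sit in open-topped slots and hold the axle; it lifts straight up. Grasp the sleeve across its diameter at the middle
- roller_c_mid (a point): Middle of one of three look-alike lift-out rollers, on its axis: grey sleeve 32 mm across, 170 mm long, axis along this point's x; white end blocks 10 mm wide, 16 tall, 21 long (214 mm overall), about 0.36 kg. Only the sleeve turns. The blocks sit in open-topped slots and hold the axle; it lifts straight up. Grasp the sleeve across its diameter at the middle
- sleeve_a (a joint): Turn (rad) of roller a's sleeve on its axle, right-handed about the roller's x (positive: top moves to -y); no stops, counts full turns; 0 = moulded line on top. A free sleeve turns at a touch and runs on for some turns after a brisk stroke (0.1 m/s); a binding one needs nearly 2 N at its surface and stops when let go
- sleeve_b (a joint): Turn (rad) of roller b's sleeve on its axle, right-handed about the roller's x (positive: top moves to -y); no stops, counts full turns; 0 = moulded line on top. A free sleeve turns at a touch and runs on for some turns after a brisk stroke (0.1 m/s); a binding one needs nearly 2 N at its surface and stops when let go
- sleeve_c (a joint): Turn (rad) of roller c's sleeve on its axle, right-handed about the roller's x (positive: top moves to -y); no stops, counts full turns; 0 = moulded line on top. A free sleeve turns at a touch and runs on for some turns after a brisk stroke (0.1 m/s); a binding one needs nearly 2 N at its surface and stops when let go
- line_a (a point): Middle of the dark moulded line along the sleeve of roller a, on its surface 16 mm from the axis; goes round with the sleeve. A fingertip rubbing with 4 to 6 N of press turns even a binding sleeve; the end blocks bear some 15 N of press, knocks included
- line_b (a point): Middle of the dark moulded line along the sleeve of roller b, on its surface 16 mm from the axis; goes round with the sleeve. A fingertip rubbing with 4 to 6 N of press turns even a binding sleeve; the end blocks bear some 15 N of press, knocks included
- line_c (a point): Middle of the dark moulded line along the sleeve of roller c, on its surface 16 mm from the axis; goes round with the sleeve. A fingertip rubbing with 4 to 6 N of press turns even a binding sleeve; the end blocks bear some 15 N of press, knocks included
- mixer: Tube roller, fixed: base 320 x 236 mm, 95 mm high drive housing at its -x end (x -205 to -118 mm). Origin on the bench under the middle slot pair; x along the rollers, away from the housing. Roller axes at y = -68, 0, 68 mm, 65 mm above the bench, tops 81 mm; deck at 27 mm. Slotted end plates at x = -93 and 93 mm, 75 mm high; slots 11.5 mm wide, 18 deep
- drive_wheels (a point): Midway between the mixer's two drive wheels (37 mm across, 12 mm thick, 34 mm to either side in y), which stand between the rollers, let down clear of them; their tops are 65 mm above the bench
- tray: White repair tray, fixed, 290 (x) by 166 (y) mm, walls 30 mm high, on either side of the mixer; origin under its centre. Notched cross-bars at x = -55 and 55 mm, 12 mm thick, make two lanes along x at y = -28 and 28 mm; a roller laid in a lane, middle near x = 0, rests with its axis 30 mm above the bench. Teeth at y = -56, 0, 56 mm are 28 mm high
- grease_tin: Small aluminium tin, 44 mm across and 26 mm high, standing by the mixer's far end; leave alone
- screwdriver: Screwdriver, 170 mm, lying at the near end of the tray; leave alone
- flask: Conical glass flask, 82 mm across and 118 mm high, at the back; leave alone
- wash_bottle: White wash bottle with a bent spout, 72 mm across and 190 mm high, at the back; leave alone
- beaker: Glass beaker, 68 mm across and 85 mm high, at the back; leave alone
- bush_jar: Clear jar with a white lid, 52 mm across and 70 mm high, at the back; leave alone
- rack: Wire rack with test tubes, 245 x 85 mm and 160 mm high, fixed, on the side of the mixer where the tray is not; origin under its centre
Mind the look-alikes: they are no part of the job. Leave any green or yellow look-alike of the part that bears roller_c_mid alone.

How it is judged (in metres and radians):
On the way, in this order (a step that is already met when the one before it is completed fails the run):
1. each of the three rollers has been turned by hand while all sit in their slots (its moulded line has gone 4 mm or more round) ((distance of line_a from where it was at the start of the episode above 0.004 m or value of joint sleeve_a above 2 rad or value of joint sleeve_a below -2 rad) and (distance of line_b from where it was at the start of the episode above 0.004 m or value of joint sleeve_b above 2 rad or value of joint sleeve_b below -2 rad) and (distance of line_c from where it was at the start of the episode above 0.004 m or value of joint sleeve_c above 2 rad or value of joint sleeve_c below -2 rad) and z of roller_a_mid in the frame of mixer between 0.06 and 0.071 m and z of roller_b_mid in the frame of mixer between 0.06 and 0.071 m and z of roller_c_mid in the frame of mixer between 0.06 and 0.071 m), for 0.1 s.
2. a roller that did not run on has been lifted clear of the mixer, and the two left in it have run on for about a turn (6 rad on the joint) (((z of roller_a_mid in the frame of mixer above 0.1 m and value of joint sleeve_a between -6 and 6 rad and (value of joint sleeve_b above 6 rad or value of joint sleeve_b below -6 rad) and z of roller_b_mid in the frame of mixer between 0.06 and 0.071 m and horizontal distance between each of roller_b_mid, roller_c_mid and mixer below 0.08 m and (value of joint sleeve_c above 6 rad or value of joint sleeve_c below -6 rad) and z of roller_c_mid in the frame of mixer between 0.06 and 0.071 m) or (z of roller_b_mid in the frame of mixer above 0.1 m and value of joint sleeve_b between -6 and 6 rad and (value of joint sleeve_a above 6 rad or value of joint sleeve_a below -6 rad) and z of roller_a_mid in the frame of mixer between 0.06 and 0.071 m and horizontal distance between each of roller_a_mid, roller_c_mid and mixer below 0.08 m and (value of joint sleeve_c above 6 rad or value of joint sleeve_c below -6 rad) and z of roller_c_mid in the frame of mixer between 0.06 and 0.071 m) or (z of roller_c_mid in the frame of mixer above 0.1 m and value of joint sleeve_c between -6 and 6 rad and (value of joint sleeve_a above 6 rad or value of joint sleeve_a below -6 rad) and z of roller_a_mid in the frame of mixer between 0.06 and 0.071 m and horizontal distance between each of roller_a_mid, roller_b_mid and mixer below 0.08 m and (value of joint sleeve_b above 6 rad or value of joint sleeve_b below -6 rad) and z of roller_b_mid in the frame of mixer between 0.06 and 0.071 m))), for 0.05 s.
At the end, for the whole second after the job is handed in: The binding roller rests in a tray lane (axis 26 to 35 mm above the bench; middle within 25 mm of the tray's middle lengthwise, 60 mm crosswise; within 0.15 rad of its length); the two free-running rollers sit in mixer slots (axes 60 to 71 mm above the bench) (((x of roller_a_mid in the frame of tray between -0.025 and 0.025 m and y of roller_a_mid in the frame of tray between -0.06 and 0.06 m and z of roller_a_mid in the frame of tray between 0.026 and 0.035 m and angle between the x axis of roller_a_mid and the x axis of tray, either way round below 0.15 rad and linear speed of roller_a below 0.02 m/s and value of joint sleeve_a between -6 and 6 rad and (value of joint sleeve_b above 6 rad or value of joint sleeve_b below -6 rad) and z of roller_b_mid in the frame of mixer between 0.06 and 0.071 m and horizontal distance between each of roller_b_mid, roller_c_mid and mixer below 0.08 m and (value of joint sleeve_c above 6 rad or value of joint sleeve_c below -6 rad) and z of roller_c_mid in the frame of mixer between 0.06 and 0.071 m) or (x of roller_b_mid in the frame of tray between -0.025 and 0.025 m and y of roller_b_mid in the frame of tray between -0.06 and 0.06 m and z of roller_b_mid in the frame of tray between 0.026 and 0.035 m and angle between the x axis of roller_b_mid and the x axis of tray, either way round below 0.15 rad and linear speed of roller_b below 0.02 m/s and value of joint sleeve_b between -6 and 6 rad and (value of joint sleeve_a above 6 rad or value of joint sleeve_a below -6 rad) and z of roller_a_mid in the frame of mixer between 0.06 and 0.071 m and horizontal distance between each of roller_a_mid, roller_c_mid and mixer below 0.08 m and (value of joint sleeve_c above 6 rad or value of joint sleeve_c below -6 rad) and z of roller_c_mid in the frame of mixer between 0.06 and 0.071 m) or (x of roller_c_mid in the frame of tray between -0.025 and 0.025 m and y of roller_c_mid in the frame of tray between -0.06 and 0.06 m and z of roller_c_mid in the frame of tray between 0.026 and 0.035 m and angle between the x axis of roller_c_mid and the x axis of tray, either way round below 0.15 rad and linear speed of roller_c below 0.02 m/s and value of joint sleeve_c between -6 and 6 rad and (value of joint sleeve_a above 6 rad or value of joint sleeve_a below -6 rad) and z of roller_a_mid in the frame of mixer between 0.06 and 0.071 m and horizontal distance between each of roller_a_mid, roller_b_mid and mixer below 0.08 m and (value of joint sleeve_b above 6 rad or value of joint sleeve_b below -6 rad) and z of roller_b_mid in the frame of mixer between 0.06 and 0.071 m))); the robot touches nothing.
It fails at once if a roller is pressed against the mixer with more than 20 N (its weight of some 3.5 N included) (contact force between any of roller_a, roller_b, roller_c and mixer above 20 N).
It fails at once if the roller is dropped or slammed into the tray (more than 40 N) (contact force between any of roller_a, roller_b, roller_c and tray above 40 N).
It fails at once if a bystander is moved by more than 25 mm (distance of any of grease_tin, screwdriver, flask, wash_bottle, beaker, bush_jar from where it was at the start of the episode above 0.025 m).
It also fails if it takes over 72 s, if anything falls off the work surface, if the arm or the gripper's body presses on something with over 40 N, if the wrist force passes 120 N, or if a joint passes its speed limit or range.

## Working session

There is one attempt and no reset: what is moved stays moved. The work goes in short steps, Python scripts to look and compute and a tool call to move; the robot and the scene stay as the last step left them, time stands still between calls to the robot, and variables do not carry over. Pictures are saved under pics/ and viewed, and the job is handed in when it is done.

Besides the shell and the picture viewer there is one more tool, called after "Emit:" by a JSON object that holds its "method" and its "body". servo_tool: Moves the arm, as the interface text tells. Its arguments: {"type":"object","properties":{"increments":{"type":"array","items":{"type":"object","properties":{"tx":{"type":"number"},"ty":{"type":"number"},"tz":{"type":"number"},"ax":{"type":"number"},"ay":{"type":"number"},"az":{"type":"number"},"hand":{"type":"number"}}}},"force":{"type":"number"}},"required":["increments"]}

```bash
mkdir -p pics
python3 - <<'E'
from plant import arm
import cv2,numpy as np
print(arm.observe()); print(arm.grasp_offset)
for n in("scene","top","wrist"):
    im=arm.camera(n); cv2.imwrite(f"pics/{n}0.png",im[:,:,::-1]); m=arm.camera_model(n); print(n,m)
E
```

```text
{'t': 0.0, 'joint_positions': array([ 6.44841907e+01,  1.18859289e+01,  8.84062134e+01, -3.05337345e-05,
        7.98431457e+01, -8.62032776e+00]), 'qvel': array([-0.06722386,  0.00991522, -0.02259572, -0.02413016,  0.00781269,
        0.03122932]), 'tau': array([ 1.11515939e-03, -3.83035612e+01, -2.91597766e+01, -2.70150741e-05,
        1.03434143e-02,  1.83496930e-06]), 'ee_pos': array([166.75697152, 549.47613396, 230.09743592]), 'orientation': array([[-1.01664472e-03,  2.90625459e-01,  9.56836354e-01],
       [-2.13114509e-03,  9.56834046e-01, -2.90627022e-01],
       [-9.99997212e-01, -2.33462152e-03, -3.53395261e-04]]), 'contact_force': array([0.40722749, 0.01979336, 0.57545697]), 'wrist_torque': array([-0.0288065 ,  0.01429647,  0.04387161]), 'opening': 85.28701673689005}
18.700000000000003
scene {'K': array([[433.35421545,   0.        , 314.87080719],
       [  0.        , 433.35421545, 203.08395501],
       [  0.        ,   0.        ,   1.        ]]), 'rvec': array([ 2.14714242,  1.37328506, -0.47374046]), 'tvec': array([-163.41762328, -309.24007241, 1498.50282895])}
top {'K': array([[435.54193775,   0.        , 327.95989528],
       [  0.        , 435.54193775, 199.02284248],
       [  0.        ,   0.        ,   1.        ]]), 'rvec': array([ 2.10091364, -2.12944426,  0.20785437]), 'tvec': array([ -28.84467728,  463.20039841, 1213.09080131])}
wrist {'K': array([[293.8364384 ,   0.        , 323.34646352],
       [  0.        , 293.8364384 , 204.96125808],
       [  0.        ,   0.        ,   1.        ]]), 'rvec': array([-2.31560505, -1.71740129, -0.26406441]), 'tvec': array([-575.10428418,  -39.6385585 ,  379.2968455 ])}
```

View pics/scene0.png

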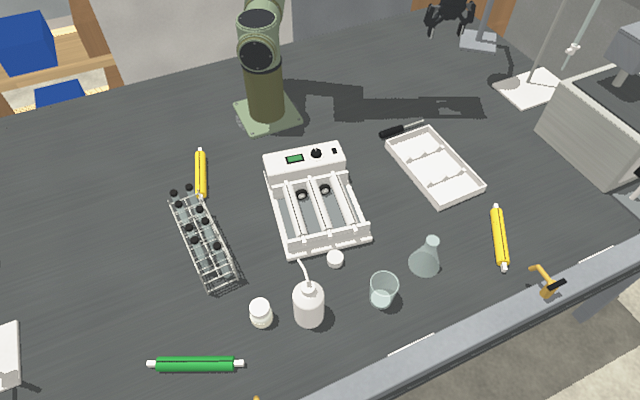

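View pics/top0.png

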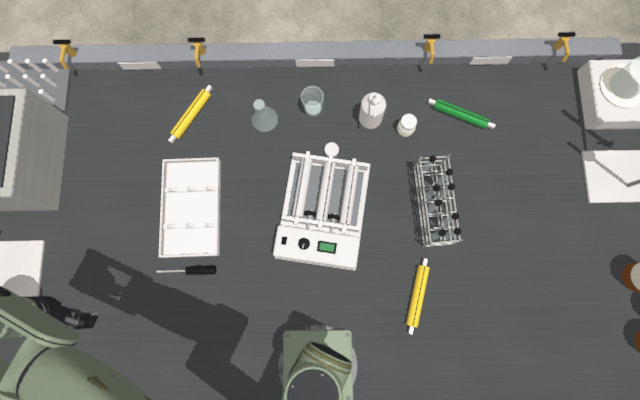

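View pics/wrist0.png

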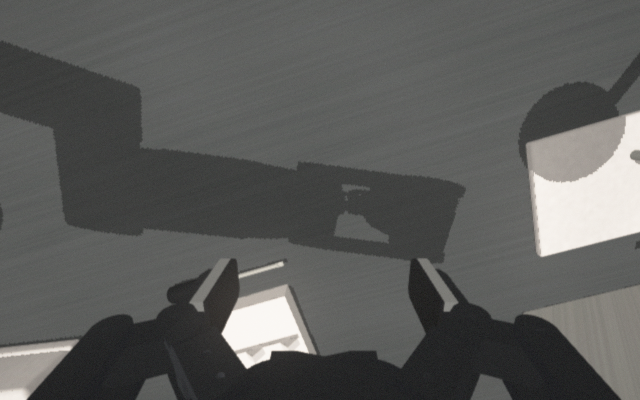

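Scene and top views show the mixer (top ~(322,215), three grey rollers), tray at left (top (190,207)) and rack at right (438,200). The look-alikes are lying on the bench: yellow at top (190,113) and (418,297), green at (462,113). The job's rollers are the three in the mixer.

```bash
cat > h.py <<'E'
from plant import arm
import cv2,numpy as np
def P(n):
    m=arm.camera_model(n); return m["K"],cv2.Rodrigues(m["rvec"])[0],np.array(m["tvec"]).ravel()
def proj(n,X):
    K,R,t=P(n); c=(R@np.atleast_2d(X).T).T+t; u=(K@c.T).T; return u[:,:2]/u[:,2:]
def ray(n,uv):
    K,R,t=P(n); d=R.T@np.linalg.inv(K)@np.array([uv[0],uv[1],1.]); return -R.T@t,d
def onz(n,uv,z):
    o,d=ray(n,uv); return o+d*(z-o[2])/d[2]
E
python3 - <<'E'
from h import *
for l,z in (("roller_a_mid",65),("mixer",0),("drive_wheels",55),("tray",0),("line_a",78),("grease_tin",0)):
    for n in("top","scene"):
        for r in arm.mark_of(n,l)[:8]:
            print(l,n,round(r["conf"],2),np.round(r["location"],1),np.round(onz(n,r["location"],z),1))
im=cv2.imread("pics/top0.png")[140:280,150:390]
cv2.imwrite("pics/topz.png",cv2.resize(im,None,fx=3.3,fy=3.3,interpolation=cv2.INTER_CUBIC))
im=cv2.imread("pics/scene0.png")[130:270,250:490]
cv2.imwrite("pics/scenez.png",cv2.resize(im,None,fx=3.3,fy=3.3,interpolation=cv2.INTER_CUBIC))
print(arm.observe()["t"])
E
```

```text
roller_a_mid top 0.6 [347.6 198.5] [459.7 -91.1  65. ]
roller_a_mid scene 0.59 [294.4 212.4] [475.2 -98.8  65. ]
roller_a_mid scene 0.33 [424.3 262.7] [750.3 130.   65. ]
mixer top 0.59 [324.9 198.2] [474.7 -25.9   0. ]
mixer scene 0.92 [320.7 218.7] [481.5 -23.6   0. ]
mixer scene 0.74 [295.7 212.4] [431.4 -79.    0. ]
mixer scene 0.3 [343.4 201.2] [452.6  63.1   0. ]
drive_wheels top 0.62 [319.6 217.2] [408.5 -10.6  55. ]
drive_wheels scene 0.73 [311.7 188.2] [410.7 -18.7  55. ]
drive_wheels scene 0.65 [343.8 201.3] [490.5  42.   55. ]
tray top 0.58 [190.3 209.1] [447.1 377.    0. ]
tray scene 0.76 [431.9 167.9] [451.3 370.8   0. ]
line_a top 0.98 [462.6 114.2] [ 704.2 -432.6   78. ]
line_a top 0.91 [301.7 186.3] [494.2  38.8  78. ]
line_a top 0.83 [191.9 110.8] [726.6 361.6  78. ]
line_a top 0.8 [418.5 291.4] [ 198.6 -276.2   78. ]
line_a top 0.67 [327.3 190.1] [482.1 -33.6  78. ]
line_a scene 0.89 [192.7 362.4] [ 753.2 -447.1   78. ]
line_a scene 0.71 [316.1 200.5] [472.2 -33.5  78. ]
line_a scene 0.68 [293.5 208.2] [470.5 -98.8  78. ]
line_a scene 0.67 [345.5 199.1] [501.2  40.4  78. ]
line_a scene 0.62 [199.1 171.6] [ 237.7 -291.2   78. ]
line_a scene 0.58 [500.  234.8] [767.9 342.   78. ]
grease_tin top 0.65 [330.3 149.9] [625.8 -44.2   0. ]
grease_tin scene 0.76 [333.8 261.4] [620.9 -51.1   0. ]
0.75
```

View pics/topz.png

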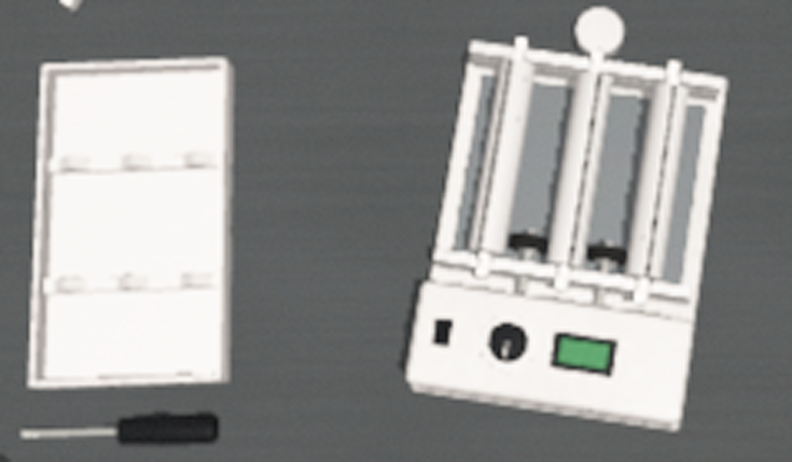

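View pics/scenez.png

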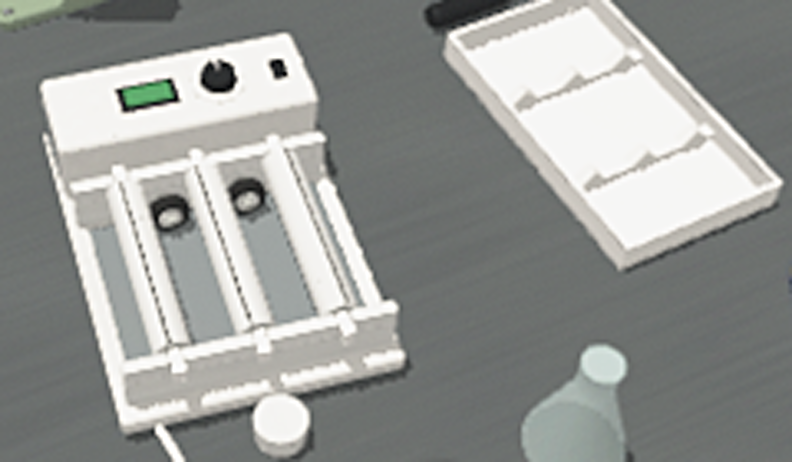

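```bash
cat > fit.py <<'E'
from h import *
from scipy.optimize import least_squares
def Z(p,o): return np.array(p)/3.3+np.array(o)
tb=[(521,42),(597,57),(673,70),(483,266),(562,278),(641,291)]
sb=[(177,362),(264,340),(347,325),(119,172),(197,155),(273,141)]
# order models: top: far +y..-y ; scene: far -y..+y
Mt=[(95,68,72),(95,0,72),(95,-68,72),(-95,68,72),(-95,0,72),(-95,-68,72)]
Ms=[(95,-68,72),(95,0,72),(95,68,72),(-95,-68,72),(-95,0,72),(-95,68,72)]
def T(p,M):
    c,s=np.cos(p[2]),np.sin(p[2]); M=np.array(M,float)
    return np.c_[p[0]+c*M[:,0]-s*M[:,1],p[1]+s*M[:,0]+c*M[:,1],M[:,2]]
def run(obs,x0):
    f=lambda p:np.concatenate([(proj(n,T(p,M))-U).ravel() for n,M,U in obs])
    r=least_squares(f,x0); return r.x,f(r.x)
ut=np.array([Z(p,(150,140)) for p in tb]); us=np.array([Z(p,(250,130)) for p in sb])
for obs in ([("top",Mt,ut)],[("scene",Ms,us)],[("top",Mt,ut),("scene",Ms,us)]):
    x,r=run(obs,[478,-25,-.15]); print("mixer",np.round(x,4),np.degrees(x[2]).round(2),np.abs(r).max().round(2))
tt=np.array([Z(p,(150,140)) for p in [(42,65),(230,60),(230,382),(30,386)]])
Tt=[(145,83,30),(145,-83,30),(-145,-83,0),(-145,83,30)]
st=np.array([Z(p,(250,130)) for p in [(446,42),(782,185),(620,268)]]); Ts=[(-145,-83,30),(145,83,30),(145,-83,0)]
for obs in ([("top",Tt,tt)],[("scene",Ts,st)],[("top",Tt,tt),("scene",Ts,st)]):
    x,r=run(obs,[448,374,-.05]); print("tray",np.round(x,4),np.degrees(x[2]).round(2),np.abs(r).max().round(2))
E
python3 fit.py
```

```text
mixer [ 4.830542e+02 -2.891660e+01 -1.703000e-01] -9.76 2.27
mixer [ 4.83256e+02 -2.92791e+01 -1.61300e-01] -9.24 1.76
mixer [ 4.831339e+02 -2.907000e+01 -1.658000e-01] -9.5 2.32
tray [4.497834e+02 3.694426e+02 1.830000e-02] 1.05 0.72
tray [4.553944e+02 3.670286e+02 3.520000e-02] 2.01 1.48
tray [4.518007e+02 3.693300e+02 2.400000e-02] 1.38 2.76
```

Run:
```python
from h import *
s=arm.observe();R=s["orientation"];p=s["ee_pos"]
K,Rc,t=P("wrist"); C=-Rc.T@t
print("cam in tool",R.T@(C-p)); print("cam axes in tool (cols)\n",(R.T@Rc.T).round(3))
for n in("top","scene"): K,Rc,t=P(n); print(n,-Rc.T@t)
```

```text
cam in tool [-142.57815965    0.83586587  -76.71274382]
cam axes in tool (cols)
 [[-0.001 -0.302  0.953]
 [ 1.    -0.     0.001]
 [-0.     0.953  0.302]]
top [ 213.63166782  -37.48100314 1280.59853257]
scene [1124.8626124  -333.59519649  995.6122832 ]
```

Emit:
{"method": "servo_tool", "body": {"increments": [{"ty": -4.1, "tz": 4.2, "hand": 0}, {"ty": -8.3, "tz": 8.4, "hand": 0}, {"ty": -12.4, "tz": 12.7, "hand": 0}, {"ty": -16.6, "tz": 16.9, "ax": -4, "hand": 0}, {"ty": -20.8, "tz": 21.2, "ax": -7.4, "hand": 0}], "force": 20}}

```text
invalid input at $.increments[0]: expected keys tx, ty, tz, ax, ay, az, hand
```

Emit:
{"method": "servo_tool", "body": {"increments": [{"tx": 0, "ty": -4.1, "tz": 4.2, "ax": 0, "ay": 0, "az": 0, "hand": 0}, {"tx": 0, "ty": -8.3, "tz": 8.4, "ax": 0, "ay": 0, "az": 0, "hand": 0}, {"tx": 0, "ty": -12.4, "tz": 12.7, "ax": 0, "ay": 0, "az": 0, "hand": 0}, {"tx": 0, "ty": -16.6, "tz": 16.9, "ax": -4, "ay": 0, "az": 0, "hand": 0}, {"tx": 0, "ty": -20.8, "tz": 21.2, "ax": -7.4, "ay": 0, "az": 0, "hand": 0}], "force": 20}}

```text
t: 1.38
ee_pos: [310.2, 288.0, 231.6]
orientation: [[0.001, 0.162, 0.987], [0.001, 0.987, -0.162], [-1.0, 0.001, 0.001]]
contact_force: [1.0, -0.8, 0.9]
opening: 0.1
```

Emit:
{"method": "servo_tool", "body": {"increments": [{"tx": 0, "ty": -4.7, "tz": 3.7, "ax": 0, "ay": 0, "az": 0, "hand": 0}, {"tx": 0, "ty": -9.5, "tz": 7.4, "ax": 0, "ay": 0, "az": 0, "hand": 0}, {"tx": 0, "ty": -14.2, "tz": 11.1, "ax": 0, "ay": 0, "az": 0, "hand": 0}, {"tx": 0, "ty": -19.0, "tz": 14.8, "ax": 0, "ay": 0, "az": 0, "hand": 0}, {"tx": 0, "ty": -23.7, "tz": 18.5, "ax": 0, "ay": 0, "az": 0, "hand": 0}], "force": 20}}

```text
t: 2.0
ee_pos: [453.7, 23.4, 231.7]
orientation: [[0.001, 0.165, 0.986], [0.0, 0.986, -0.165], [-1.0, 0.0, 0.001]]
contact_force: [1.2, 0.9, 0.7]
opening: -0.2
```

Emit:
{"method": "servo_tool", "body": {"increments": [{"tx": 0, "ty": -4.7, "tz": 3.7, "ax": 0, "ay": 0, "az": 0, "hand": 0}, {"tx": 0, "ty": -4.8, "tz": 3.7, "ax": 0, "ay": 0, "az": 0, "hand": 0}], "force": 20}}

```text
t: 2.25
ee_pos: [483.0, -31.7, 231.5]
orientation: [[0.001, 0.171, 0.985], [-0.001, 0.985, -0.171], [-1.0, -0.001, 0.001]]
contact_force: [-0.5, 0.1, 1.3]
opening: 0.1
```

Run:
```python
from h import *
im=arm.camera("wrist"); cv2.imwrite("pics/w1.png",im[:,:,::-1])
s=arm.observe();print(s["t"],s["ee_pos"],s["contact_force"])
```

```text
2.3 [481.89879461 -29.77302477 231.21254578] [-0.42771171  0.40787819 -0.09585552]
```

View pics/w1.png

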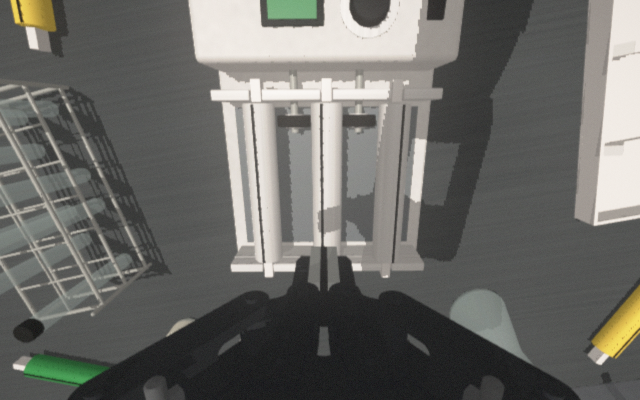

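Run:
```python
import cv2
im=cv2.imread("pics/w1.png")[70:280,205:450]
cv2.imwrite("pics/w1z.png",cv2.resize(im,None,fx=2.85,fy=2.85,interpolation=cv2.INTER_CUBIC))
```

```text
(no output)
```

View pics/w1z.png

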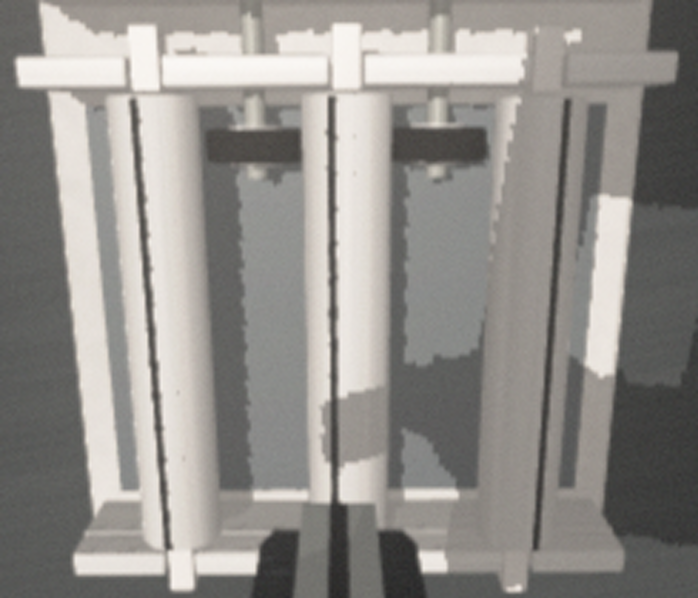

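```bash
cat > fit2.py <<'E'
import re
src=open('fit.py').read().split("ut=np")[0]; exec(src)
E
python3 - <<'E'
import sys; sys.path.insert(0,'.')
exec(open('fit.py').read().split("ut=np")[0])
pts=np.array([(146,25),(346,25),(549,27),(182,591),(514,591)])/2.85+np.array([205,70])
M=[(-107,-68,73),(-107,0,73),(-107,68,73),(107,-68,73),(107,68,73)]
for dx in(0,):
    x,r=run([("wrist",M,pts)],[483,-29,-.16]); print(np.round(x,4),np.degrees(x[2]),np.round(r.reshape(-1,2),2))
# free z
f=lambda p:(proj("wrist",T(p[:3],np.array(M)+[0,0,p[3]]))-pts).ravel()
r=least_squares(f,[483,-29,-.16,0]); print(r.x,np.round(r.fun,2))
s=arm.observe();print(s["t"],s["ee_pos"],s["orientation"])
# lines: angle per roller
x0=x; 
L=[((131,100),(168,545),-68),((332,100),(335,490),0),((568,100),(537,545),68)]
for a,b,y in L:
  for uv in(a,b):
    uv=np.array(uv)/2.85+[205,70]
    g=lambda q:(proj("wrist",T(x0,[(q[0],y-16*np.sin(q[1]),65+16*np.cos(q[1]))]))-uv).ravel()
    q=least_squares(g,[0,0.]).x; print(y,q[0].round(1),np.round(q[1],3),"rad")
E
```

```text
[ 4.832828e+02 -2.523000e+01 -1.661000e-01] -9.516649025665188 [[-1.24  0.35]
 [ 0.51  0.11]
 [ 1.21 -0.82]
 [-0.41  0.6 ]
 [-0.18  0.22]]
[ 4.83369137e+02 -2.52233770e+01 -1.66104653e-01 -1.69884426e+00] [-0.82  0.63  0.51  0.4   0.79 -0.53 -0.13 -0.12 -0.46 -0.5 ]
2.3 [481.89879461 -29.77302477 231.21254578] [[-3.99938514e-04  1.68462207e-01  9.85708032e-01]
 [ 2.81030598e-04  9.85708091e-01 -1.68462103e-01]
 [-9.99999881e-01  2.09639635e-04 -4.41565664e-04]]
-68 -84.2 2.442 rad
-68 81.0 0.13 rad
0 -84.0 15.367 rad
0 58.0 0.303 rad
68 -83.7 -2.299 rad
68 82.1 -0.41 rad
```

Emit:
{"method": "servo_tool", "body": {"increments": [{"tx": 5, "ty": 0.3, "tz": 0, "ax": 0, "ay": 0, "az": 0, "hand": 0}, {"tx": 10, "ty": 0.4, "tz": 0, "ax": 0, "ay": 0, "az": 0, "hand": 0}, {"tx": 13.2, "ty": 0.4, "tz": 0, "ax": 0, "ay": 0, "az": 0, "hand": 0}, {"tx": 14.2, "ty": 0.4, "tz": 0, "ax": 0, "ay": 0, "az": 0, "hand": 0}, {"tx": 14.2, "ty": 0.4, "tz": 0, "ax": 0, "ay": 0, "az": 0, "hand": 0}], "force": 20}}

```text
t: 2.92
ee_pos: [481.9, -23.4, 89.5]
orientation: [[-0.0, 0.164, 0.987], [0.0, 0.987, -0.164], [-1.0, 0.0, -0.0]]
contact_force: [0.1, -0.6, -0.7]
opening: -0.0
```

Run:
```python
from h import *
im=arm.camera("wrist"); cv2.imwrite("pics/w2.png",im[:,:,::-1])
for i in range(4):
    s=arm.observe();print(s["t"],s["ee_pos"],s["contact_force"],s["joint_positions"])
    arm.camera("top")
```

```text
2.975 [482.97026857 -23.7687289   90.4764992 ] [ 0.35652339  0.37975023 -0.22930814] [-1.30889400e+01  1.05189845e+01  1.08344259e+02  4.93849006e-03
  6.10230648e+01 -9.36570134e+01]
3.025 [483.5035382  -24.04731081  90.9713049 ] [-0.32495905 -0.77029983 -0.41566338] [-1.31056677e+01  1.04896490e+01  1.08307690e+02  2.55546753e-03
  6.10138180e+01 -9.36589406e+01]
3.075 [483.69062999 -24.2245939   91.14648591] [ 0.38498272 -0.65811883  0.63221523] [-1.31226857e+01  1.04788385e+01  1.08295289e+02  4.89969466e-03
  6.10097641e+01 -9.36609762e+01]
3.125 [483.65324767 -24.33874182  91.11884131] [-0.22015638  0.45980113 -0.39290558] [-1.31360415e+01  1.04786051e+01  1.08299603e+02  3.12304068e-03
  6.10067264e+01 -9.36640877e+01]
```

View pics/w2.png

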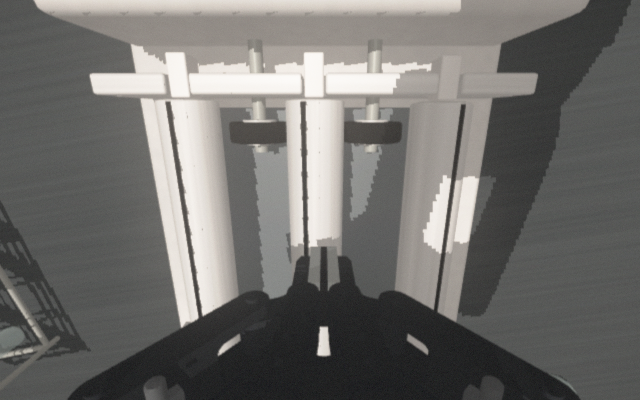

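Run:
```python
from h import *
s=arm.observe();print(s["t"],s["ee_pos"])
m=P("wrist")
im=arm.camera("wrist"); cv2.imwrite("pics/w3.png",im[:,:,::-1])
np.savez("w3.npz",K=m[0],R=m[1],t=m[2])
im=im[40:270,80:550,::-1]; cv2.imwrite("pics/w3z.png",cv2.resize(im,None,fx=1.7,fy=1.7,interpolation=cv2.INTER_CUBIC))
s=arm.observe();print(s["t"],s["ee_pos"])
```

```text
3.175 [483.46590088 -24.39194313  90.92053743]
3.225 [483.20456696 -24.39087298  90.64846863]
```

View pics/w3z.png

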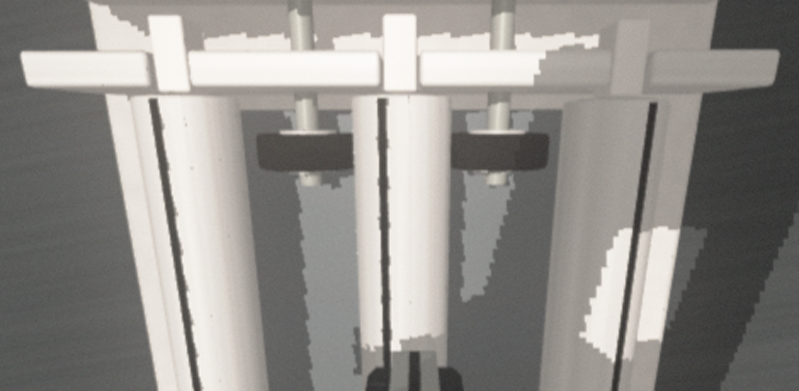

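Run:
```python
exec(open('fit.py').read().split("ut=np")[0])
w=np.load("w3.npz")
def P(n): return w["K"],w["R"],w["t"]
pts=np.array([(166,15),(399,14),(632,19)])/1.7+np.array([80,40])
M=[(-107,-68,73),(-107,0,73),(-107,68,73)]
x,r=run([("wrist",M,pts)],[483,-29,-.16]); print(np.round(x,4),np.degrees(x[2]),np.round(r.reshape(-1,2),2))
# silhouettes of sleeves: edges at zoom row
E=[((360,300),(447,300),0),((354,110),(448,110),0),((150,300),(258,300),-68),((135,110),(240,110),-68),((554,300),(632+30,300),68)]
C=-w["R"].T@w["t"]
for a,b,y in E[:4]:
    pl=[]
    for uv in(a,b):
        uv=np.array(uv)/1.7+[80,40]; d=w["R"].T@np.linalg.inv(w["K"])@[uv[0],uv[1],1]; pl.append(d)
    # project in plane perp to roller axis (yaw -9.5)
    ya=np.radians(-9.5); ey=np.array([-np.sin(ya),np.cos(ya),0])
    ang=[np.arctan2(d@ey,-d[2]) for d in pl]; am=np.mean(ang); half=(ang[1]-ang[0])/2
    print(y,"y offset cam->axis",np.tan(am)*(C[2]-65),"dist",16/np.sin(half),(C[2]-65)/np.cos(am), "mixer origin y-coord:", C@ey+np.tan(am)*(C[2]-65)-y)
print("for (483.2,-29):",np.array([483.2,-29,0])@ey,"tcp",np.array([483.2,-24.4,0])@ey, C)
```

```text
[ 4.839465e+02 -2.866230e+01 -1.729000e-01] -9.907309763059745 [[-2.07 -0.4 ]
 [ 0.13  1.35]
 [ 1.95 -0.43]]
0 y offset cam->axis -3.49735053738474 dist 173.57939581577332 168.2603863373841 mixer origin y-coord: 52.99145029542718
0 y offset cam->axis -3.91921179685207 dist 180.45868707333787 168.26968345704162 mixer origin y-coord: 52.56958903595985
-68 y offset cam->axis -74.14198090917091 dist 167.3505599765281 183.83786194024415 mixer origin y-coord: 50.34681992364101
-68 y offset cam->axis -71.39542932976023 dist 190.7995501221239 182.74745820066883 mixer origin y-coord: 53.093371503051685
for (483.2,-29): 51.14872070729973 tcp 55.685634474371 [407.55465172 -10.92697559 233.22403559]
```

Emit:
{"method": "servo_tool", "body": {"increments": [{"tx": 0.1, "ty": -0.2, "tz": 0, "ax": 0, "ay": 0, "az": 0, "hand": 0}, {"tx": 0.3, "ty": -0.4, "tz": 0, "ax": 0, "ay": 0, "az": 0, "hand": 0}, {"tx": 0.5, "ty": -0.6, "tz": 0, "ax": 0, "ay": 0, "az": 0, "hand": 0}, {"tx": 0.6, "ty": -0.7, "tz": 0, "ax": 0, "ay": 0, "az": 0, "hand": 0}, {"tx": 0.65, "ty": -0.7, "tz": 0, "ax": 0, "ay": 0, "az": 0, "hand": 0}], "force": 20}}

```text
t: 3.85
ee_pos: [480.9, -31.2, 82.6]
orientation: [[-0.0, 0.165, 0.986], [0.0, 0.986, -0.165], [-1.0, 0.0, -0.0]]
contact_force: [0.1, -0.8, 0.3]
opening: -0.1
```

Emit:
{"method": "servo_tool", "body": {"increments": [{"tx": 0.05, "ty": 0, "tz": 0, "ax": 0, "ay": 0, "az": 0, "hand": 0}, {"tx": 0.1, "ty": 0, "tz": 0, "ax": 0, "ay": 0, "az": 0, "hand": 0}, {"tx": 0.1, "ty": 0, "tz": 0, "ax": 0, "ay": 0, "az": 0, "hand": 0}], "force": 20}}

```text
t: 4.22
ee_pos: [481.0, -31.0, 81.8]
orientation: [[-0.0, 0.165, 0.986], [0.0, 0.986, -0.165], [-1.0, 0.0, -0.0]]
contact_force: [0.6, 0.1, 0.4]
opening: 0.0
```

Emit:
{"method": "servo_tool", "body": {"increments": [{"tx": 0.02, "ty": 0, "tz": 0, "ax": 0, "ay": 0, "az": 0, "hand": 0}, {"tx": 0.04, "ty": 0, "tz": 0, "ax": 0, "ay": 0, "az": 0, "hand": 0}], "force": 20}}

```text
t: 4.47
ee_pos: [481.0, -31.1, 81.4]
orientation: [[0.0, 0.165, 0.986], [-0.0, 0.986, -0.165], [-1.0, -0.0, 0.0]]
contact_force: [0.1, 0.5, 0.2]
opening: -0.0
```

Emit:
{"method": "servo_tool", "body": {"increments": [{"tx": 0.02, "ty": 0, "tz": 0, "ax": 0, "ay": 0, "az": 0, "hand": 0}, {"tx": 0.03, "ty": 0, "tz": 0, "ax": 0, "ay": 0, "az": 0, "hand": 0}], "force": 20}}

```text
t: 4.72
ee_pos: [481.0, -31.1, 81.1]
orientation: [[-0.0, 0.165, 0.986], [-0.0, 0.986, -0.165], [-1.0, -0.0, -0.0]]
contact_force: [-0.0, 0.4, -0.4]
opening: 0.0
```

Emit:
{"method": "servo_tool", "body": {"increments": [{"tx": 0.02, "ty": 0, "tz": 0, "ax": 0, "ay": 0, "az": 0, "hand": 0}], "force": 20}}

```text
t: 4.85
ee_pos: [481.0, -31.1, 81.0]
orientation: [[0.0, 0.165, 0.986], [-0.0, 0.986, -0.165], [-1.0, -0.0, 0.0]]
contact_force: [-0.7, -0.2, 1.2]
opening: 0.2
```

Emit:
{"method": "servo_tool", "body": {"increments": [{"tx": 0.01, "ty": 0, "tz": 0, "ax": 0, "ay": 0, "az": 0, "hand": 0}], "force": 20}}

```text
t: 4.97
ee_pos: [481.0, -31.1, 81.0]
orientation: [[-0.0, 0.165, 0.986], [0.0, 0.986, -0.165], [-1.0, 0.0, -0.0]]
contact_force: [-0.3, 0.3, 3.1]
opening: -0.0
```

Emit:
{"method": "servo_tool", "body": {"increments": [{"tx": 0.01, "ty": 0, "tz": 0, "ax": 0, "ay": 0, "az": 0, "hand": 0}], "force": 20}}

```text
t: 5.1
ee_pos: [481.0, -31.1, 80.9]
orientation: [[-0.0, 0.165, 0.986], [0.0, 0.986, -0.165], [-1.0, 0.0, -0.0]]
contact_force: [-1.2, 0.4, 4.4]
opening: -0.1
```

Emit:
{"method": "servo_tool", "body": {"increments": [{"tx": 0, "ty": 1.8, "tz": 0, "ax": 0, "ay": 0, "az": 0, "hand": 0}, {"tx": -0.3, "ty": 3.0, "tz": 0, "ax": 0, "ay": 0, "az": 0, "hand": 0}], "force": 20}}

```text
t: 5.35
ee_pos: [485.7, -1.0, 83.5]
orientation: [[-0.001, 0.165, 0.986], [0.0, 0.986, -0.165], [-1.0, 0.0, -0.001]]
contact_force: [-0.5, -0.3, 0.7]
opening: 0.2
```

Run:
```python
from h import *
out=[]
for i in range(3):
    s=arm.observe();im=arm.camera("wrist"); print(s["t"],s["ee_pos"],s["contact_force"])
    out.append(im[60:300,130:510,::-1])
    if i<2: arm.camera("top"); arm.camera("top")
cv2.imwrite("pics/s1.png",np.vstack([np.hstack(out[:2]),np.hstack([out[2],out[2]])]))
```

```text
5.35 [485.7366305   -0.99409699  83.45701094] [-0.52697132 -0.3142401   0.6999793 ]
5.5 [486.07000659  -1.08040777  83.76154237] [-0.51433698  0.38209284  0.21176966]
5.65 [485.81322815  -1.70476996  83.57354981] [ 0.31330897 -1.6347577  -0.92764455]
```

View pics/s1.png

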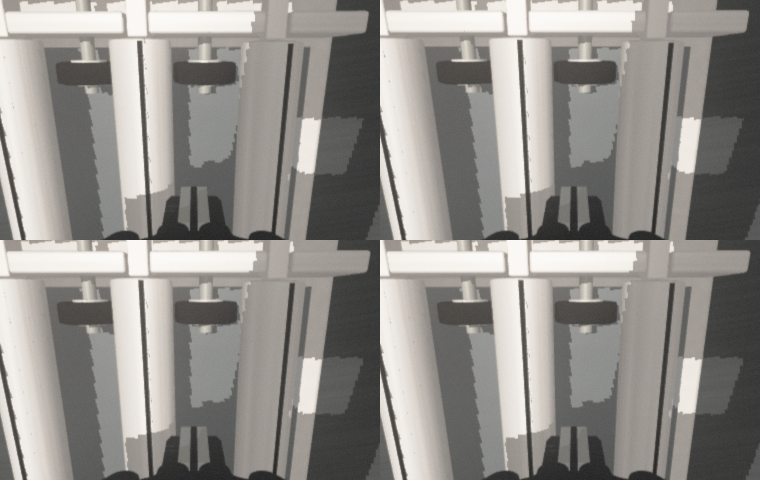

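```bash
cat > ang.py <<'E'
from h import *
ya=np.radians(-9.5); ey=np.array([-np.sin(ya),np.cos(ya),0]); ex=np.array([np.cos(ya),np.sin(ya),0])
# fractional position of line between silhouette edges at one row -> angle
def lineang(Pm,el,er,ul,row):
    K,R,t=Pm; C=-R.T@t
    a=[]
    for u in(el,er,ul):
        d=R.T@np.linalg.inv(K)@[u,row,1]; a.append(np.arctan2(d@ey,-d[2]))
    am=(a[0]+a[1])/2; h=(a[1]-a[0])/2; D=1/np.sin(h)  # in radii
    b=a[2]-am  # ray angle from centre; intersect circle near side
    s=D*np.sin(b); phi=np.arcsin(np.clip(s,-1,1))-b  # offset angle of surface pt from camera direction
    # surface normal dir angle relative to vertical (toward +y), camera dir from axis is -am
    yang=-am+ (np.arcsin(np.clip(s,-1,1))-b)
    return -yang  # positive sleeve: top moves to -y
E
python3 - <<'E'
from ang import *
w=np.load("w3.npz"); Pm=(w["K"],w["R"],w["t"])
z=lambda u:u/1.7+80
for r,e in((110,(354,448,382)),(300,(360,447,387))): print("mid before",lineang(Pm,z(e[0]),z(e[1]),z(e[2]),r/1.7+40))
for r,e in((110,(135,240,154)),(300,(150,258,187))): print("left before",lineang(Pm,z(e[0]),z(e[1]),z(e[2]),r/1.7+40))
for r,e in((110,(562,659,653)),(300,(553,630,626))): print("right before",lineang(Pm,z(e[0]),z(e[1]),z(e[2]),r/1.7+40))
Pn=P("wrist")
for r,e in((60,(110,170,141)),(150,(116,173,146))): print("mid after",lineang(Pn,e[0]+130,e[1]+130,e[2]+130,r+60))
E
```

```text
mid before 0.36015287942408564
mid before 0.3363426562190105
left before 0.2642554800601331
left before -0.08720057002501924
right before -0.6573559222120546
right before -0.698534283629327
mid after -0.18593370987160202
mid after -0.20336356859275723
```

Emit:
{"method": "servo_tool", "body": {"increments": [{"tx": -0.3, "ty": 1.0, "tz": 0, "ax": 0, "ay": 0, "az": 0, "hand": 0}, {"tx": -0.3, "ty": 2.5, "tz": 0, "ax": 0, "ay": 0, "az": 0, "hand": 0}, {"tx": -0.2, "ty": 3.5, "tz": 0, "ax": 0, "ay": 0, "az": 0, "hand": 0}, {"tx": 0, "ty": 3.9, "tz": 0, "ax": 0, "ay": 0, "az": 0, "hand": 0}, {"tx": 0.1, "ty": 3.9, "tz": 0, "ax": 0, "ay": 0, "az": 0, "hand": 0}], "force": 20}}

```text
t: 6.32
ee_pos: [492.1, 37.4, 82.4]
orientation: [[-0.001, 0.164, 0.986], [-0.0, 0.986, -0.164], [-1.0, -0.0, -0.001]]
contact_force: [-0.8, 0.2, 0.5]
opening: 0.0
```

Emit:
{"method": "servo_tool", "body": {"increments": [{"tx": 0.05, "ty": 0, "tz": 0, "ax": 0, "ay": 0, "az": 0, "hand": 0}, {"tx": 0.1, "ty": 0, "tz": 0, "ax": 0, "ay": 0, "az": 0, "hand": 0}, {"tx": 0.12, "ty": 0, "tz": 0, "ax": 0, "ay": 0, "az": 0, "hand": 0}, {"tx": 0.14, "ty": 0, "tz": 0, "ax": 0, "ay": 0, "az": 0, "hand": 0}], "force": 20}}

```text
t: 6.82
ee_pos: [492.4, 36.8, 81.3]
orientation: [[0.0, 0.165, 0.986], [-0.0, 0.986, -0.165], [-1.0, -0.0, 0.0]]
contact_force: [-0.7, -0.8, 0.8]
opening: -0.2
```

Emit:
{"method": "servo_tool", "body": {"increments": [{"tx": 0.02, "ty": 0, "tz": 0, "ax": 0, "ay": 0, "az": 0, "hand": 0}, {"tx": 0.03, "ty": 0, "tz": 0, "ax": 0, "ay": 0, "az": 0, "hand": 0}], "force": 20}}

```text
t: 7.08
ee_pos: [492.4, 36.9, 81.0]
orientation: [[0.0, 0.165, 0.986], [-0.0, 0.986, -0.165], [-1.0, 0.0, 0.0]]
contact_force: [-0.3, -1.2, 0.3]
opening: -0.0
```

Emit:
{"method": "servo_tool", "body": {"increments": [{"tx": 0.01, "ty": 0, "tz": 0, "ax": 0, "ay": 0, "az": 0, "hand": 0}], "force": 20}}

```text
t: 7.2
ee_pos: [492.4, 37.0, 81.0]
orientation: [[0.0, 0.165, 0.986], [-0.0, 0.986, -0.165], [-1.0, 0.0, 0.0]]
contact_force: [-0.7, -0.5, 1.3]
opening: -0.2
```

Emit:
{"method": "servo_tool", "body": {"increments": [{"tx": 0.01, "ty": 0, "tz": 0, "ax": 0, "ay": 0, "az": 0, "hand": 0}], "force": 20}}

```text
t: 7.32
ee_pos: [492.4, 37.0, 81.0]
orientation: [[0.0, 0.165, 0.986], [0.0, 0.986, -0.165], [-1.0, 0.0, 0.0]]
contact_force: [-0.9, -0.5, 2.2]
opening: 0.0
```

Emit:
{"method": "servo_tool", "body": {"increments": [{"tx": 0.01, "ty": 0, "tz": 0, "ax": 0, "ay": 0, "az": 0, "hand": 0}, {"tx": 0.01, "ty": 1.8, "tz": 0, "ax": 0, "ay": 0, "az": 0, "hand": 0}, {"tx": -0.3, "ty": 3.2, "tz": 0, "ax": 0, "ay": 0, "az": 0, "hand": 0}], "force": 20}}

```text
t: 7.7
ee_pos: [497.5, 69.7, 83.5]
orientation: [[-0.0, 0.165, 0.986], [0.0, 0.986, -0.165], [-1.0, 0.0, -0.001]]
contact_force: [0.5, -0.3, 0.1]
opening: -0.2
```

Run:
```python
from h import *
out=[]
for i in range(4):
    s=arm.observe();im=arm.camera("wrist"); print(s["t"],s["ee_pos"],s["contact_force"])
    out.append(im[60:300,70:450,::-1])
    if i<2: arm.camera("top")
cv2.imwrite("pics/s2.png",np.vstack([np.hstack(out[:2]),np.hstack(out[2:])]))
```

```text
7.7 [497.49291887  69.69808205  83.47378162] [ 0.49587313 -0.2714365   0.10172989]
7.8 [498.1125511   70.25389299  84.02306344] [-0.66045975  0.3556549  -0.87100677]
7.9 [497.63967075  69.12436677  83.70052913] [ 0.3320296  -1.28281665  0.4336108 ]
7.95 [497.55208453  68.79467276  83.64193809] [-0.52202299 -0.25670016  0.04214687]
```

View pics/s2.png

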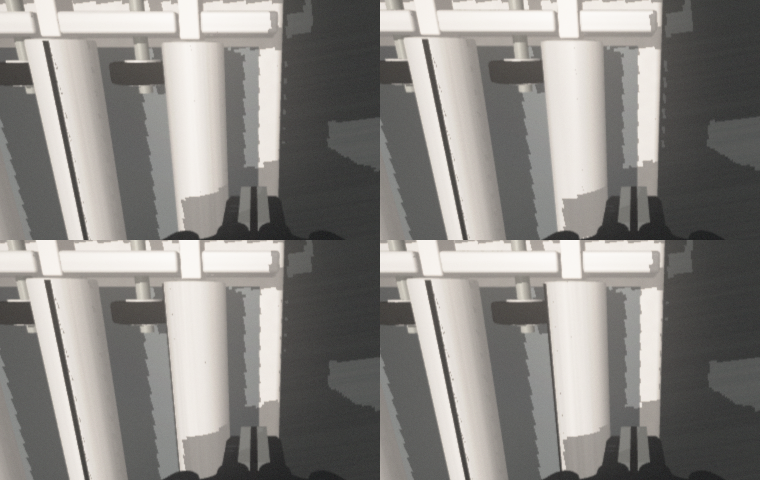

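Emit:
{"method": "servo_tool", "body": {"increments": [{"tx": -0.6, "ty": -2.0, "tz": 0, "ax": 0, "ay": 0, "az": 0, "hand": 0}, {"tx": -1.0, "ty": -6.0, "tz": 0, "ax": 0, "ay": 0, "az": 0, "hand": 0}, {"tx": -1.0, "ty": -11.0, "tz": 0, "ax": 0, "ay": 0, "az": 0, "hand": 0}, {"tx": -1.0, "ty": -14.8, "tz": 0, "ax": 0, "ay": 0, "az": 0, "hand": 0}, {"tx": -0.8, "ty": -16.5, "tz": 0, "ax": 0, "ay": 0, "az": 0, "hand": 0}], "force": 20}}

```text
t: 8.62
ee_pos: [470.2, -96.3, 91.9]
orientation: [[0.001, 0.168, 0.986], [-0.0, 0.986, -0.168], [-1.0, -0.0, 0.001]]
contact_force: [-0.1, 0.6, 0.1]
opening: 0.1
```

Run:
```python
from h import *
s=arm.observe();im=arm.camera("wrist"); print(s["t"],s["ee_pos"],s["contact_force"])
cv2.imwrite("pics/s3.png",im[:,:,::-1])
```

```text
8.625 [470.16991812 -96.29366132  91.91900501] [-0.08171714  0.59496564  0.13066714]
```

View pics/s3.png

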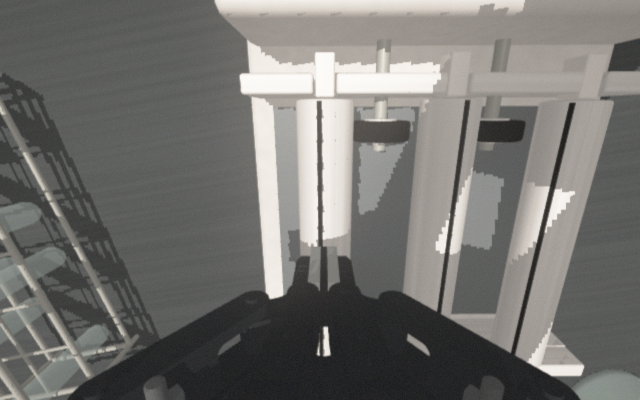

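Emit:
{"method": "servo_tool", "body": {"increments": [{"tx": 0.3, "ty": -0.05, "tz": 0, "ax": 0, "ay": 0, "az": 0, "hand": 0}, {"tx": 0.6, "ty": -0.1, "tz": 0, "ax": 0, "ay": 0, "az": 0, "hand": 0}, {"tx": 0.8, "ty": -0.1, "tz": 0, "ax": 0, "ay": 0, "az": 0, "hand": 0}, {"tx": 0.92, "ty": -0.1, "tz": 0, "ax": 0, "ay": 0, "az": 0, "hand": 0}, {"tx": 0.97, "ty": -0.1, "tz": 0, "ax": 0, "ay": 0, "az": 0, "hand": 0}], "force": 20}}

```text
t: 9.3
ee_pos: [470.3, -94.8, 82.0]
orientation: [[-0.0, 0.164, 0.986], [0.0, 0.986, -0.164], [-1.0, 0.0, -0.0]]
contact_force: [-0.2, -0.0, 0.6]
opening: -0.1
```

Emit:
{"method": "servo_tool", "body": {"increments": [{"tx": 0.03, "ty": 0, "tz": 0, "ax": 0, "ay": 0, "az": 0, "hand": 0}, {"tx": 0.05, "ty": 0, "tz": 0, "ax": 0, "ay": 0, "az": 0, "hand": 0}, {"tx": 0.07, "ty": 0, "tz": 0, "ax": 0, "ay": 0, "az": 0, "hand": 0}], "force": 20}}

```text
t: 9.68
ee_pos: [470.3, -95.3, 81.4]
orientation: [[0.0, 0.165, 0.986], [-0.0, 0.986, -0.165], [-1.0, -0.0, 0.0]]
contact_force: [-0.3, 0.3, -0.2]
opening: 0.1
```

Emit:
{"method": "servo_tool", "body": {"increments": [{"tx": 0.02, "ty": -0.15, "tz": 0, "ax": 0, "ay": 0, "az": 0, "hand": 0}, {"tx": 0.03, "ty": -0.2, "tz": 0, "ax": 0, "ay": 0, "az": 0, "hand": 0}, {"tx": 0.04, "ty": -0.2, "tz": 0, "ax": 0, "ay": 0, "az": 0, "hand": 0}], "force": 20}}

```text
t: 10.05
ee_pos: [469.9, -97.3, 81.0]
orientation: [[0.0, 0.165, 0.986], [-0.0, 0.986, -0.165], [-1.0, -0.0, 0.0]]
contact_force: [-0.4, 1.0, 0.4]
opening: -0.2
```

Emit:
{"method": "servo_tool", "body": {"increments": [{"tx": 0.01, "ty": 0, "tz": 0, "ax": 0, "ay": 0, "az": 0, "hand": 0}], "force": 20}}

```text
t: 10.18
ee_pos: [469.9, -97.2, 81.0]
orientation: [[0.0, 0.165, 0.986], [-0.0, 0.986, -0.165], [-1.0, -0.0, 0.0]]
contact_force: [-1.1, -0.4, 1.4]
opening: 0.2
```

Emit:
{"method": "servo_tool", "body": {"increments": [{"tx": 0.01, "ty": 0, "tz": 0, "ax": 0, "ay": 0, "az": 0, "hand": 0}], "force": 20}}

```text
t: 10.3
ee_pos: [470.0, -97.2, 81.0]
orientation: [[0.0, 0.165, 0.986], [-0.0, 0.986, -0.165], [-1.0, -0.0, 0.0]]
contact_force: [-0.6, 0.0, 2.5]
opening: -0.1
```

Emit:
{"method": "servo_tool", "body": {"increments": [{"tx": 0.01, "ty": 0, "tz": 0, "ax": 0, "ay": 0, "az": 0, "hand": 0}, {"tx": 0.01, "ty": 1.8, "tz": 0, "ax": 0, "ay": 0, "az": 0, "hand": 0}, {"tx": -0.3, "ty": 3.2, "tz": 0, "ax": 0, "ay": 0, "az": 0, "hand": 0}], "force": 20}}

```text
t: 10.68
ee_pos: [474.9, -64.3, 83.4]
orientation: [[-0.001, 0.165, 0.986], [0.001, 0.986, -0.165], [-1.0, 0.001, -0.001]]
contact_force: [-0.4, -0.9, 1.1]
opening: -0.2
```

Run:
```python
from h import *
out=[]
for i in range(4):
    s=arm.observe();im=arm.camera("wrist"); print(s["t"],s["ee_pos"],s["contact_force"])
    out.append(im[60:300,200:580,::-1])
    if i<3: arm.camera("top")
cv2.imwrite("pics/s4.png",np.vstack([np.hstack(out[:2]),np.hstack(out[2:])]))
```

```text
10.675 [474.89272996 -64.26358801  83.39204311] [-0.40809587 -0.86123561  1.12301644]
10.775 [475.44650792 -63.85151511  83.89798745] [ 0.26376071  0.25129572 -0.06465168]
10.875 [475.33334462 -65.01287953  83.80953145] [-0.71361611  0.21755427 -0.64157675]
10.975 [475.20192541 -65.56330488  83.73140246] [-0.10632104 -0.84652084 -0.39181948]
```

View pics/s4.png

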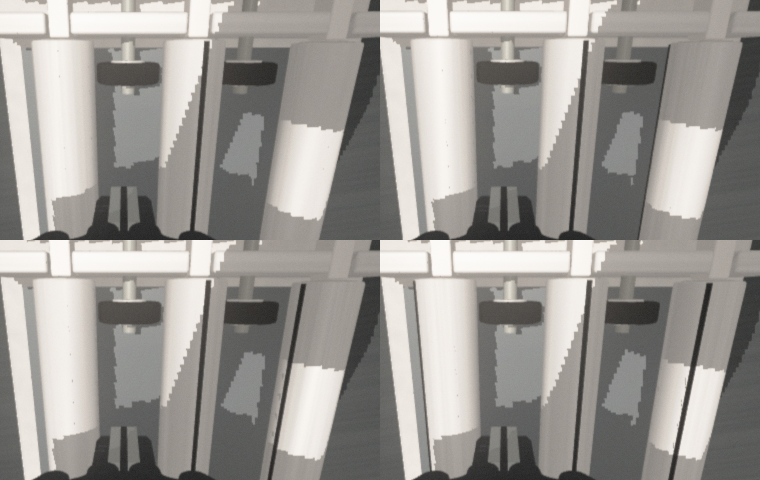

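Emit:
{"method": "servo_tool", "body": {"increments": [{"tx": -1.5, "ty": 0.5, "tz": 0, "ax": 0, "ay": 0, "az": 0, "hand": 5.2}, {"tx": -3.0, "ty": 1.8, "tz": 0.1, "ax": 0, "ay": 0, "az": 0, "hand": 5.2}, {"tx": -3.7, "ty": 3.2, "tz": 0.2, "ax": 0, "ay": 0, "az": 0, "hand": 5.2}, {"tx": -4, "ty": 3.8, "tz": 0.2, "ax": 0, "ay": 0, "az": 0, "hand": 5.2}, {"tx": -4, "ty": 3.8, "tz": 0.2, "ax": 0, "ay": 0, "az": 0, "hand": 5.2}], "force": 20}}

```text
t: 11.65
ee_pos: [483.5, -27.8, 123.9]
orientation: [[0.0, 0.163, 0.987], [-0.0, 0.987, -0.163], [-1.0, -0.0, 0.0]]
contact_force: [0.5, 0.0, -0.8]
opening: 52.2
```

Emit:
{"method": "servo_tool", "body": {"increments": [{"tx": 0, "ty": 0, "tz": 0, "ax": 0, "ay": 0, "az": 0, "hand": 5.2}, {"tx": 0, "ty": 0, "tz": 0, "ax": 0, "ay": 0, "az": 0, "hand": 5.2}], "force": 20}}

```text
t: 11.9
ee_pos: [483.0, -28.6, 123.3]
orientation: [[-0.001, 0.165, 0.986], [0.0, 0.986, -0.165], [-1.0, -0.0, -0.001]]
contact_force: [-0.0, -0.1, 0.1]
opening: 51.9
```

Run:
```python
from h import *
s=arm.observe();m=P("wrist");im=arm.camera("wrist"); print(s["t"],s["ee_pos"],s["contact_force"],s["opening"])
np.savez("g1.npz",K=m[0],R=m[1],t=m[2])
cv2.imwrite("pics/g1.png",im[:,:,::-1])
print(arm.observe()["ee_pos"])
```

```text
11.9 [483.00635257 -28.62025207 123.28247266] [-0.00302463 -0.05641898  0.06602966] 51.86952124582666
[483.08059369 -28.67236779 123.32745664]
```

View pics/g1.png

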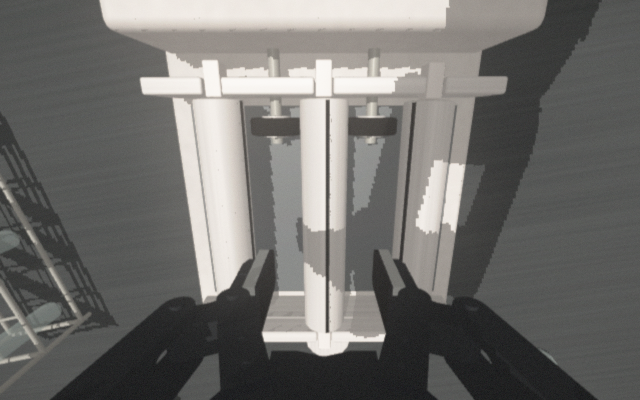

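Run:
```python
import cv2,numpy as np
g=cv2.cvtColor(cv2.imread("pics/g1.png"),cv2.COLOR_BGR2GRAY).astype(float)
for r in (150,180,200,215,270,280,288):
    w=np.diff(cv2.GaussianBlur(g[r-1:r+2],(3,1),0).mean(0))
    l=285+np.argmax(w[285:318]); R=335+np.argmin(w[335:362])
    print(r,l,R,(l+R)/2)
im=cv2.imread("pics/g1.png")[225:345,240:410]
cv2.imwrite("pics/g1z.png",cv2.resize(im,None,fx=4.5,fy=4.5,interpolation=cv2.INTER_CUBIC))
```

```text
150 300 346 323.0
180 301 345 323.0
200 301 345 323.0
215 302 345 323.5
270 303 344 323.5
280 303 344 323.5
288 304 335 319.5
```

View pics/g1z.png

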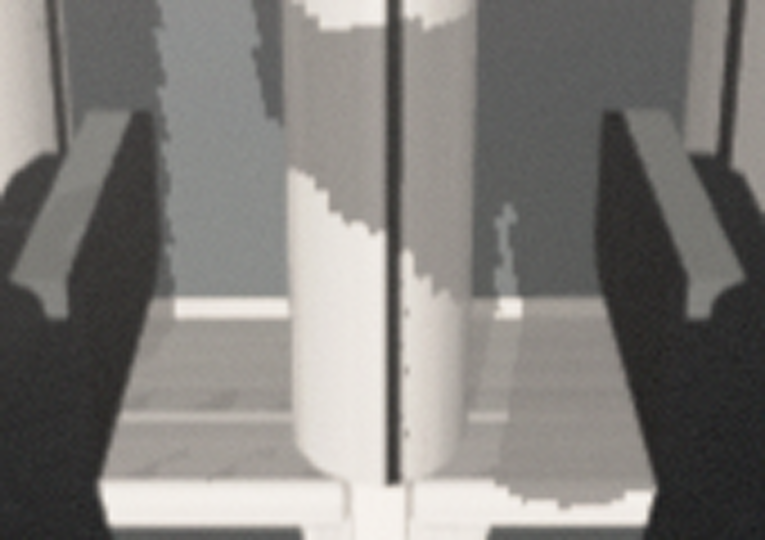

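Emit:
{"method": "servo_tool", "body": {"increments": [{"tx": 2, "ty": 0, "tz": 0, "ax": 0, "ay": 0, "az": 0, "hand": 5.2}, {"tx": 4.5, "ty": 0, "tz": 0, "ax": 0, "ay": 0, "az": 0, "hand": 5.2}, {"tx": 6.5, "ty": 0, "tz": 0, "ax": 0, "ay": 0, "az": 0, "hand": 5.2}, {"tx": 7.6, "ty": 0, "tz": 0, "ax": 0, "ay": 0, "az": 0, "hand": 4.5}, {"tx": 7.9, "ty": 0, "tz": 0, "ax": 0, "ay": 0, "az": 0, "hand": 4.0}], "force": 20}}

```text
t: 12.58
ee_pos: [483.0, -28.5, 44.2]
orientation: [[-0.001, 0.165, 0.986], [0.0, 0.986, -0.165], [-1.0, 0.0, -0.001]]
contact_force: [0.4, -0.4, 0.9]
opening: 40.2
```

Emit:
{"method": "servo_tool", "body": {"increments": [{"tx": 0, "ty": 0, "tz": 0, "ax": 0, "ay": 0, "az": 0, "hand": 4.0}, {"tx": 0, "ty": 0, "tz": 0, "ax": 0, "ay": 0, "az": 0, "hand": 3.7}, {"tx": 0, "ty": 0, "tz": 0, "ax": 0, "ay": 0, "az": 0, "hand": 3.6}], "force": 20}}

```text
t: 12.95
ee_pos: [484.0, -28.6, 45.4]
orientation: [[0.001, 0.165, 0.986], [-0.0, 0.986, -0.165], [-1.0, -0.0, 0.001]]
contact_force: [-0.2, -0.8, -1.3]
opening: 36.1
```

Run:
```python
from h import *
s=arm.observe();im=arm.camera("wrist"); print(s["t"],s["ee_pos"],s["contact_force"],s["opening"])
cv2.imwrite("pics/g2.png",im[:,:,::-1])
im=im[150:400,220:430,::-1]
cv2.imwrite("pics/g2z.png",cv2.resize(im,None,fx=2.4,fy=2.4,interpolation=cv2.INTER_CUBIC))
```

```text
12.95 [484.00554904 -28.58622813  45.44575564] [-0.20208253 -0.76238107 -1.32019733] 36.13784902870014
```

View pics/g2z.png

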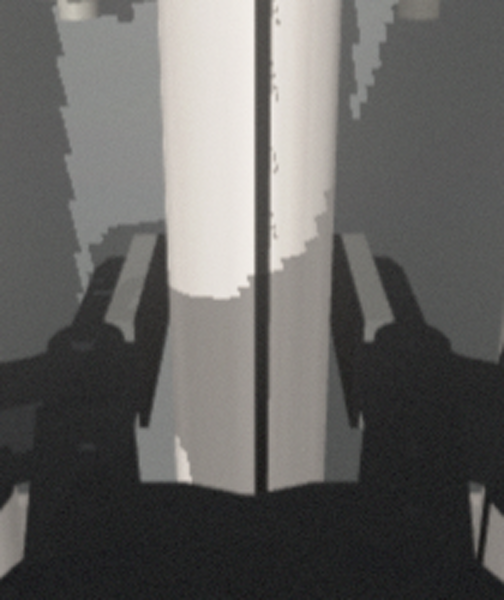

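Emit:
{"method": "servo_tool", "body": {"increments": [{"tx": 0, "ty": 0, "tz": 0, "ax": 0, "ay": 0, "az": 0, "hand": 3.4}, {"tx": 0, "ty": 0, "tz": 0, "ax": 0, "ay": 0, "az": 0, "hand": 3.3}], "force": 20}}

```text
t: 13.25
ee_pos: [483.5, -28.5, 44.9]
orientation: [[0.0, 0.165, 0.986], [-0.0, 0.986, -0.165], [-1.0, -0.0, 0.0]]
contact_force: [-1.3, 0.3, 1.1]
opening: 33.1
```

Emit:
{"method": "servo_tool", "body": {"increments": [{"tx": 0, "ty": 0, "tz": 0, "ax": 0, "ay": 0, "az": 0, "hand": 3.22}], "force": 20}}

```text
t: 13.38
ee_pos: [483.4, -28.5, 44.8]
orientation: [[-0.0, 0.165, 0.986], [-0.0, 0.986, -0.165], [-1.0, -0.0, -0.0]]
contact_force: [0.5, 0.4, -0.0]
opening: 32.2
```

Emit:
{"method": "servo_tool", "body": {"increments": [{"tx": 0, "ty": 0, "tz": 0, "ax": 0, "ay": 0, "az": 0, "hand": 3.16}], "force": 20}}

```text
t: 13.5
ee_pos: [483.4, -28.5, 44.8]
orientation: [[-0.0, 0.165, 0.986], [-0.0, 0.986, -0.165], [-1.0, -0.0, -0.0]]
contact_force: [0.3, -0.3, 0.2]
opening: 31.3
```

Emit:
{"method": "servo_tool", "body": {"increments": [{"tx": 0, "ty": 0, "tz": 0, "ax": 0, "ay": 0, "az": 0, "hand": 3.0}, {"tx": 0, "ty": 0, "tz": 0, "ax": 0, "ay": 0, "az": 0, "hand": 2.8}], "force": 20}}

```text
t: 13.75
ee_pos: [483.4, -28.5, 44.9]
orientation: [[-0.0, 0.165, 0.986], [-0.0, 0.986, -0.165], [-1.0, -0.0, -0.0]]
contact_force: [-0.6, -0.9, 2.4]
opening: 31.3
```

Emit:
{"method": "servo_tool", "body": {"increments": [{"tx": 0, "ty": 0, "tz": 0, "ax": 0, "ay": 0, "az": 0, "hand": 2.8}, {"tx": -0.1, "ty": 0, "tz": 0, "ax": 0, "ay": 0, "az": 0, "hand": 2.8}, {"tx": -0.3, "ty": 0, "tz": 0, "ax": 0, "ay": 0, "az": 0, "hand": 2.8}, {"tx": -0.6, "ty": 0, "tz": 0, "ax": 0, "ay": 0, "az": 0, "hand": 2.8}], "force": 35}}

```text
t: 14.25
ee_pos: [482.8, -28.3, 50.3]
orientation: [[-0.001, 0.165, 0.986], [0.0, 0.986, -0.165], [-1.0, 0.0, -0.001]]
contact_force: [-0.5, -0.3, -3.6]
opening: 31.2
```

Emit:
{"method": "servo_tool", "body": {"increments": [{"tx": -0.5, "ty": 0, "tz": 0, "ax": 0, "ay": 0, "az": 0, "hand": 2.8}, {"tx": -1.2, "ty": 0, "tz": 0, "ax": 0, "ay": 0, "az": 0, "hand": 2.8}, {"tx": -2.2, "ty": 0, "tz": 0, "ax": 0, "ay": 0, "az": 0, "hand": 2.8}, {"tx": -3.5, "ty": 0, "tz": 0, "ax": 0, "ay": 0, "az": 0, "hand": 2.8}, {"tx": -5.5, "ty": 0, "tz": 0, "ax": 0, "ay": 0, "az": 0, "hand": 2.8}], "force": 35}}

```text
t: 14.88
ee_pos: [483.1, -28.4, 106.5]
orientation: [[-0.001, 0.165, 0.986], [0.0, 0.986, -0.165], [-1.0, 0.0, -0.001]]
contact_force: [0.8, 0.9, -4.3]
opening: 30.9
```

Emit:
{"method": "servo_tool", "body": {"increments": [{"tx": -2, "ty": 0, "tz": 0, "ax": 0, "ay": 0, "az": 0, "hand": 2.8}, {"tx": -3.5, "ty": 0, "tz": 0, "ax": 0, "ay": 0, "az": 0, "hand": 2.8}, {"tx": -4.5, "ty": 0, "tz": 0, "ax": 0, "ay": 0, "az": 0, "hand": 2.8}], "force": 35}}

```text
t: 15.25
ee_pos: [483.8, -28.5, 152.1]
orientation: [[0.001, 0.165, 0.986], [-0.0, 0.986, -0.165], [-1.0, -0.0, 0.001]]
contact_force: [-0.3, 0.2, -3.5]
opening: 30.9
```

Run:
```python
from h import *
s=arm.observe();a=arm.camera("wrist"); print(s["t"],s["ee_pos"],s["contact_force"],s["opening"])
b=arm.camera("scene");
cv2.imwrite("pics/l1.png",a[:,:,::-1])
cv2.imwrite("pics/l1s.png",cv2.resize(b[90:290,220:500,::-1],None,fx=2.8,fy=2.8,interpolation=cv2.INTER_CUBIC))
```

```text
15.25 [483.80982648 -28.54075006 152.07875908] [-0.27551604  0.22116259 -3.53187316] 30.873379493333772
```

View pics/l1.png

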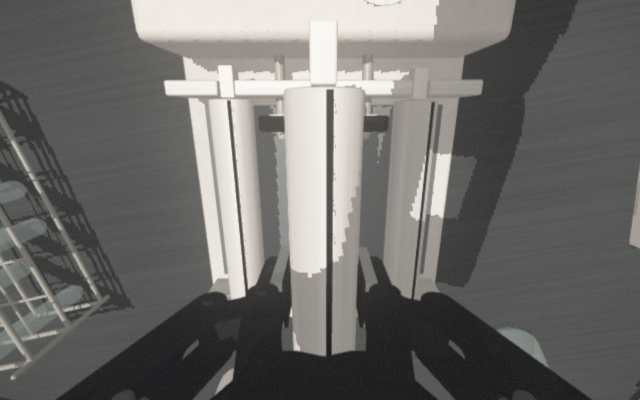

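View pics/l1s.png

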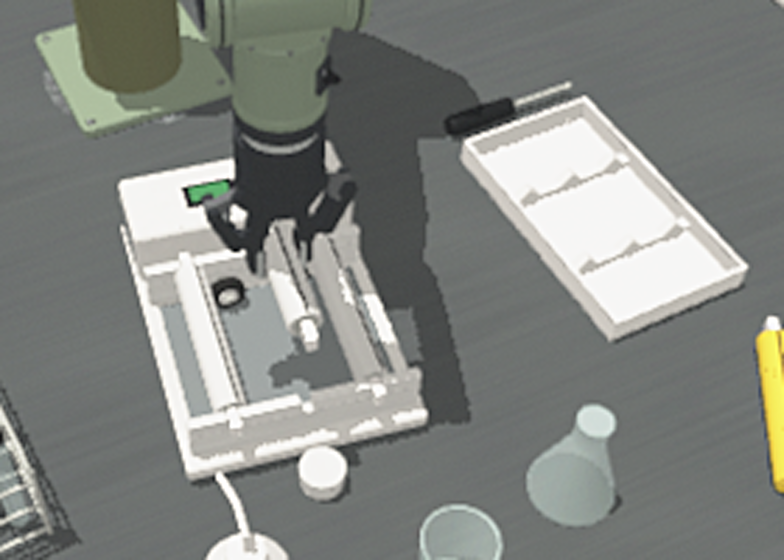

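Emit:
{"method": "servo_tool", "body": {"increments": [{"tx": 0, "ty": 2, "tz": -0.5, "ax": 0, "ay": 0, "az": 0, "hand": 2.8}, {"tx": 0, "ty": 6, "tz": -1.5, "ax": -2, "ay": 0, "az": 0, "hand": 2.8}, {"tx": 0, "ty": 11, "tz": -2.8, "ax": -4, "ay": 0, "az": 0, "hand": 2.8}, {"tx": 0, "ty": 16, "tz": -4.1, "ax": -6, "ay": 0, "az": 0, "hand": 2.8}, {"tx": 0, "ty": 21, "tz": -5.4, "ax": -8, "ay": 0, "az": 0, "hand": 2.8}], "force": 35}}

```text
t: 15.98
ee_pos: [463.9, 188.9, 149.9]
orientation: [[-0.001, 0.025, 1.0], [-0.0, 1.0, -0.025], [-1.0, -0.0, -0.001]]
contact_force: [0.9, -0.4, -3.2]
opening: 30.7
```

Emit:
{"method": "servo_tool", "body": {"increments": [{"tx": 0, "ty": 4.5, "tz": -0.5, "ax": -1, "ay": 0, "az": 0, "hand": 2.8}, {"tx": 0, "ty": 9, "tz": -1.0, "ax": -2, "ay": 0, "az": 0, "hand": 2.8}, {"tx": 0, "ty": 12.5, "tz": -1.4, "ax": -2.9, "ay": 0, "az": 0, "hand": 2.8}, {"tx": 0, "ty": 14.5, "tz": -1.6, "ax": -2.9, "ay": 0, "az": 0, "hand": 2.8}, {"tx": 0, "ty": 15.4, "tz": -1.6, "ax": -2.9, "ay": 0, "az": 0, "hand": 2.8}], "force": 35}}

```text
t: 16.6
ee_pos: [452.4, 342.3, 150.0]
orientation: [[-0.001, -0.025, 1.0], [-0.001, 1.0, 0.025], [-1.0, -0.001, -0.001]]
contact_force: [-0.1, 0.3, -3.6]
opening: 30.8
```

Emit:
{"method": "servo_tool", "body": {"increments": [{"tx": 0, "ty": 0, "tz": 0, "ax": 0, "ay": 0, "az": 0, "hand": 2.8}, {"tx": 0, "ty": 0, "tz": 0, "ax": 0, "ay": 0, "az": 0, "hand": 2.8}, {"tx": 0, "ty": 0, "tz": 0, "ax": 0, "ay": 0, "az": 0, "hand": 2.8}], "force": 35}}

```text
t: 16.98
ee_pos: [453.1, 341.0, 150.8]
orientation: [[-0.0, -0.023, 1.0], [-0.0, 1.0, 0.023], [-1.0, -0.0, -0.0]]
contact_force: [0.2, -0.7, -3.7]
opening: 30.9
```

Run:
```python
from h import *
s=arm.observe();m=P("wrist");a=arm.camera("wrist"); print(s["t"],s["ee_pos"],s["contact_force"],s["opening"],s["orientation"])
np.savez("t1.npz",K=m[0],R=m[1],t=m[2])
b=arm.camera("scene");
cv2.imwrite("pics/t1.png",a[:,:,::-1])
cv2.imwrite("pics/t1s.png",cv2.resize(b[60:280,220:500,::-1],None,fx=2.6,fy=2.6,interpolation=cv2.INTER_CUBIC))
```

```text
16.975 [453.06964439 340.95226364 150.81728661] [ 0.16697901 -0.66077647 -3.65739838] 30.924603844615056 [[-5.54168446e-05 -2.32134428e-02  9.99730530e-01]
 [-3.28198679e-04  9.99730478e-01  2.32134234e-02]
 [-9.99999945e-01 -3.26823824e-04 -6.30205299e-05]]
```

View pics/t1.png

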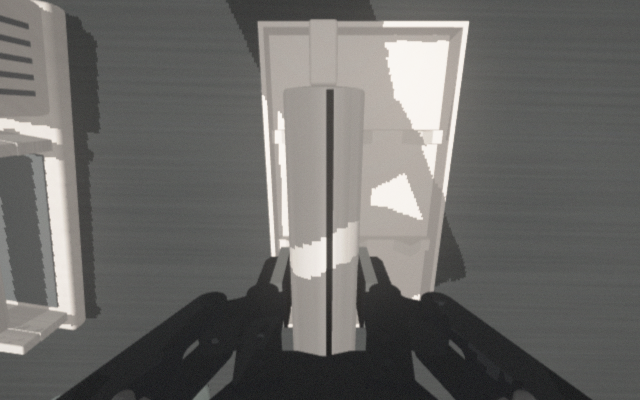

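View pics/t1s.png

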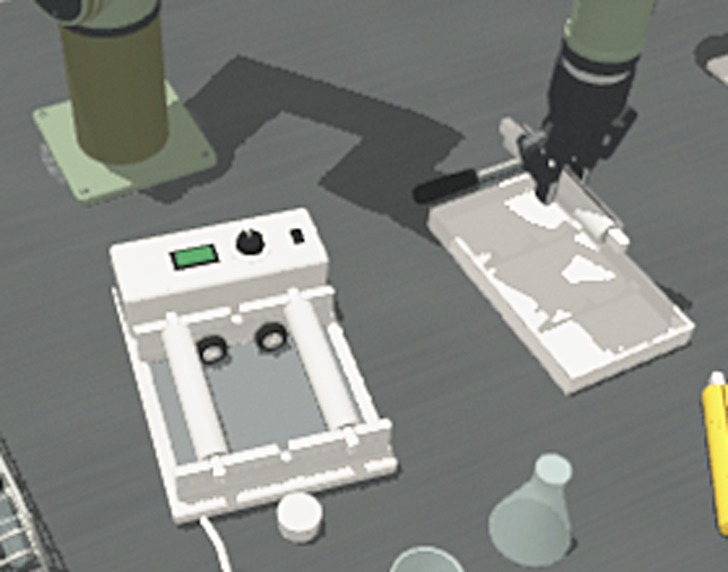

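Run:
```python
exec(open('fit.py').read().split("ut=np")[0])
w=np.load("t1.npz")
def P(n): return w["K"],w["R"],w["t"]
pts=np.array([(258,22),(469,22)]); M=[(-145,-83,30),(-145,83,30)]
x,r=run([("wrist",M,pts)],[451,369,.02]); print(np.round(x,4),np.round(r,2))
print("bars",proj("wrist",T(x,[(-55,0,28),(55,0,28),(-61,0,20),(49,0,20),(-55,56,28),(55,56,28)])))
im=cv2.imread("pics/t1.png")[5:305,235:485]; cv2.imwrite("pics/t1z.png",cv2.resize(im,None,fx=2,fy=2,interpolation=cv2.INTER_CUBIC))
```

```text
[4.535821e+02 3.736486e+02 2.380000e-02] [-0.15  0.01  0.15  0.02]
bars [[359.03374237 138.80203755]
 [354.99941804 251.38919895]
 [358.2465046  131.25059776]
 [354.37815766 242.48945303]
 [422.32499809 138.7901379 ]
 [411.11245143 251.36564034]]
```

View pics/t1z.png

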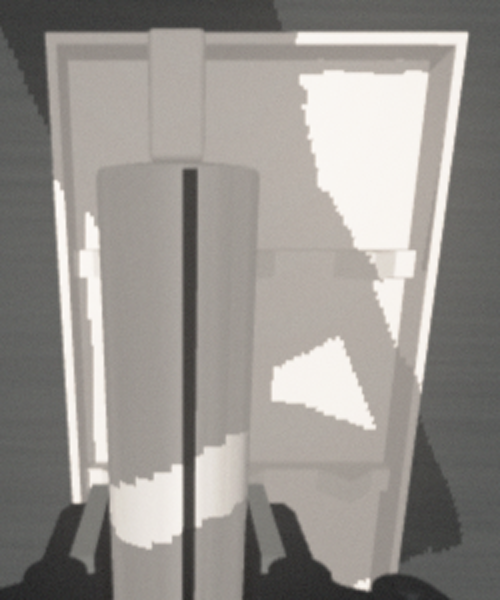

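Run:
```python
exec(open('fit.py').read().split("ut=np")[0])
q=lambda L,o:np.array([Z(p,o) for p in L])
tt=q([(74,160),(136,159),(199,158),(70,283),(133,281),(197,281)],(150,140))
Tt=[(55,56,26),(55,0,26),(55,-56,26),(-55,56,26),(-55,0,26),(-55,-56,26)]
ss=q([(525,97),(574,77),(630,55),(595,180),(648,157),(704,130)],(250,130))
Ts=[(-55,-56,28),(-55,0,28),(-55,56,28),(55,-56,28),(55,0,28),(55,56,28)]
for obs in ([("top",Tt,tt)],[("scene",Ts,ss)],[("top",Tt,tt),("scene",Ts,ss)]):
    x,r=run(obs,[450,370,.02]); print(np.round(x,4),np.round(r,1))
s=arm.observe(); print(s["t"])
for r in arm.mark_of("wrist","tray")[:2]: print(r,onz("wrist",r["location"],0))
for r in arm.mark_of("scene","tray")[:2]: print(r,onz("scene",r["location"],0))
```

```text
[4.497507e+02 3.672551e+02 1.570000e-02] [ 0.1  0.4  0.3  0.1  0.1 -0.1 -0.2  0.  -0.1  0.1 -0.2 -0.5]
[4.644542e+02 3.679419e+02 3.230000e-02] [ 0.6 -0.3  0.9 -0.2 -1.3  0.7  0.8 -0.9  0.3 -0.5 -1.4  1.4]
[4.559545e+02 3.690250e+02 2.350000e-02] [-0.5 -1.5 -0.4 -1.9 -0.5 -2.3 -0.6 -1.9 -0.4 -2.1 -0.6 -2.8 -0.5 -2.4
 -0.2 -2.1 -2.3 -1.1 -0.8 -3.1 -1.2 -2.5 -2.9 -0.5]
17.075
{'location': [354.0, 190.4], 'conf': 0.7} [453.07284821 373.85850559   0.        ]
{'location': [430.8, 170.2], 'conf': 0.76} [ 4.57883757e+02  3.62321645e+02 -1.13686838e-13]
```

Run:
```python
exec(open('fit.py').read().split("ut=np")[0])
w=np.load("t1.npz")
def P(n): return w["K"],w["R"],w["t"]
out=[]
for x in([453.6,373.6,.0238],[453.6,368.5,.0238]):
    im=cv2.imread("pics/t1.png"); S=2
    im=cv2.resize(im[0:310,230:490],None,fx=S,fy=S,interpolation=cv2.INTER_CUBIC)
    def ln(a,b,c):
        u=(proj("wrist",T(x,[a,b]))-[230,0])*S; cv2.line(im,*[tuple(int(v) for v in k) for k in u],c,1)
    for a,b in(((-145,-83,30),(-145,83,30)),((-145,83,30),(145,83,30)),((-145,-83,30),(145,-83,30))): ln(a,b,(0,0,255))
    for X in(-55,55):
        for y in(-56,0,56): ln((X,y,28),(X,y,10),(0,200,0)); ln((X,y-5,28),(X,y+5,28),(255,0,0))
    out.append(im)
cv2.imwrite("pics/ov.png",np.hstack(out)[:, :800] if 0 else cv2.resize(np.hstack(out),(800,477)))
```

```text
(no output)
```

View pics/ov.png

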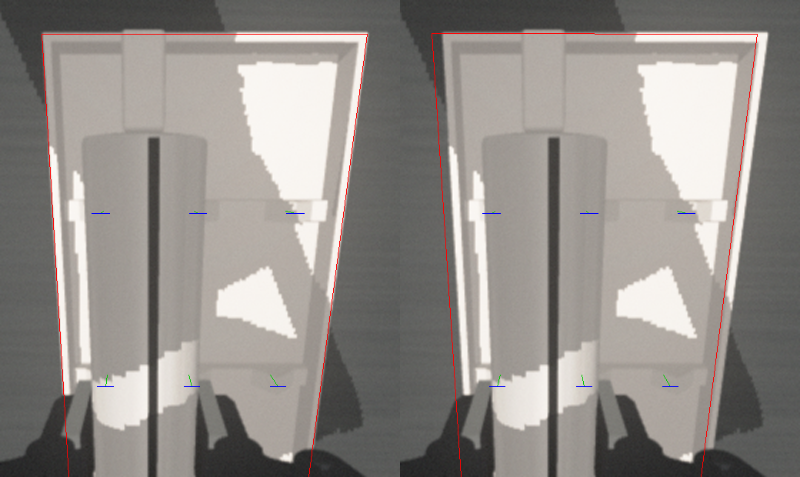

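Emit:
{"method": "servo_tool", "body": {"increments": [{"tx": 2, "ty": 0.1, "tz": 0, "ax": 0, "ay": 0, "az": 0, "hand": 2.8}, {"tx": 5, "ty": 0.3, "tz": 0, "ax": 0, "ay": 0, "az": 0, "hand": 2.8}, {"tx": 8.5, "ty": 0.35, "tz": 0, "ax": 0, "ay": 0, "az": 0, "hand": 2.8}, {"tx": 11, "ty": 0.35, "tz": 0, "ax": 0, "ay": 0, "az": 0, "hand": 2.8}, {"tx": 12.3, "ty": 0.35, "tz": 0, "ax": 0, "ay": 0, "az": 0, "hand": 2.8}], "force": 35}}

```text
t: 17.8
ee_pos: [451.8, 344.8, 26.2]
orientation: [[-0.002, -0.025, 1.0], [-0.001, 1.0, 0.025], [-1.0, -0.001, -0.002]]
contact_force: [-0.1, -0.6, -3.6]
opening: 31.2
```

Emit:
{"method": "servo_tool", "body": {"increments": [{"tx": 0.4, "ty": 0, "tz": 0, "ax": 0, "ay": 0, "az": 0, "hand": 2.8}, {"tx": 0.7, "ty": 0, "tz": 0, "ax": 0, "ay": 0, "az": 0, "hand": 2.8}, {"tx": 0.9, "ty": 0, "tz": 0, "ax": 0, "ay": 0, "az": 0, "hand": 2.8}, {"tx": 1.0, "ty": 0, "tz": 0, "ax": 0, "ay": 0, "az": 0, "hand": 2.8}], "force": 35}}

```text
t: 18.3
ee_pos: [453.2, 345.7, 18.4]
orientation: [[0.001, -0.025, 1.0], [0.001, 1.0, 0.025], [-1.0, 0.001, 0.001]]
contact_force: [0.4, -0.3, -2.5]
opening: 31.2
```

Run:
```python
from h import *
s=arm.observe();a=arm.camera("wrist"); print(s["t"],s["ee_pos"],s["contact_force"],s["opening"])
b=arm.camera("scene");
cv2.imwrite("pics/t2.png",a[:,:,::-1])
cv2.imwrite("pics/t2s.png",cv2.resize(b[90:230,360:510,::-1],None,fx=4,fy=4,interpolation=cv2.INTER_CUBIC))
```

```text
18.3 [453.24506518 345.70327386  18.44783357] [ 0.41591871 -0.30006523 -2.51641033] 31.194755342297395
```

View pics/t2.png

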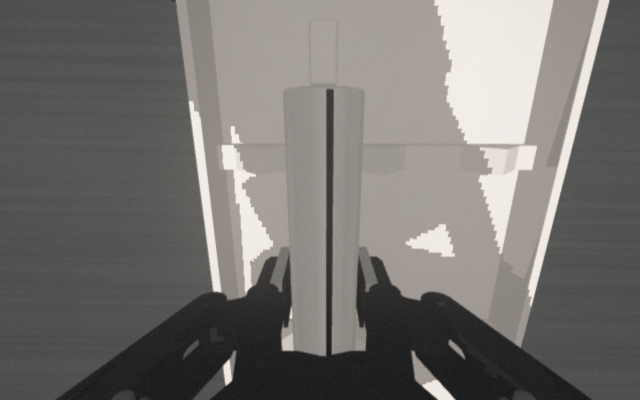

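View pics/t2s.png

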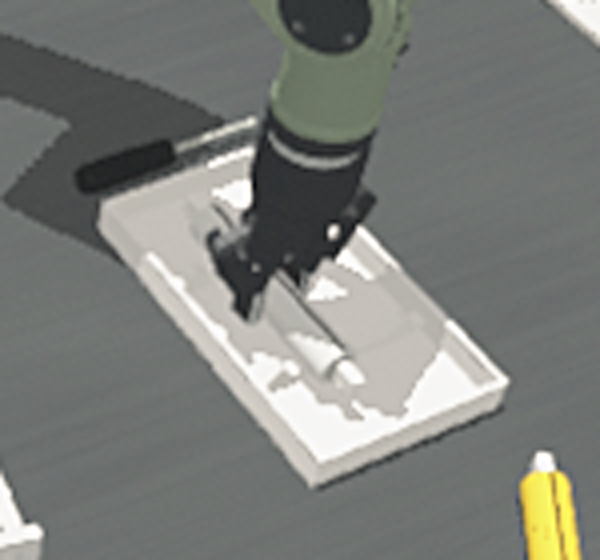

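Emit:
{"method": "servo_tool", "body": {"increments": [{"tx": 0.15, "ty": 0, "tz": 0, "ax": 0, "ay": 0, "az": 0, "hand": 2.8}, {"tx": 0.3, "ty": 0, "tz": 0, "ax": 0, "ay": 0, "az": 0, "hand": 2.8}, {"tx": 0.4, "ty": 0, "tz": 0, "ax": 0, "ay": 0, "az": 0, "hand": 2.8}, {"tx": 0.5, "ty": 0, "tz": 0, "ax": 0, "ay": 0, "az": 0, "hand": 2.8}], "force": 35}}

```text
t: 18.9
ee_pos: [452.7, 345.4, 12.7]
orientation: [[-0.0, -0.025, 1.0], [-0.0, 1.0, 0.025], [-1.0, -0.0, -0.0]]
contact_force: [0.2, 0.1, -2.6]
opening: 31.0
```

Emit:
{"method": "servo_tool", "body": {"increments": [{"tx": 0.05, "ty": 0, "tz": 0, "ax": 0, "ay": 0, "az": 0, "hand": 2.8}, {"tx": 0.1, "ty": 0, "tz": 0, "ax": 0, "ay": 0, "az": 0, "hand": 2.8}], "force": 35}}

```text
t: 19.15
ee_pos: [452.7, 345.4, 11.7]
orientation: [[-0.0, -0.025, 1.0], [-0.0, 1.0, 0.025], [-1.0, -0.0, -0.0]]
contact_force: [0.6, -0.1, -4.1]
opening: 30.9
```

Emit:
{"method": "servo_tool", "body": {"increments": [{"tx": 0.05, "ty": 0, "tz": 0, "ax": 0, "ay": 0, "az": 0, "hand": 2.8}, {"tx": 0.1, "ty": 0, "tz": 0, "ax": 0, "ay": 0, "az": 0, "hand": 2.8}], "force": 35}}

```text
t: 19.4
ee_pos: [452.8, 345.4, 10.8]
orientation: [[0.0, -0.025, 1.0], [0.0, 1.0, 0.025], [-1.0, 0.0, 0.0]]
contact_force: [-0.5, 0.4, -4.3]
opening: 30.9
```

Emit:
{"method": "servo_tool", "body": {"increments": [{"tx": 0.03, "ty": 0, "tz": 0, "ax": 0, "ay": 0, "az": 0, "hand": 2.8}, {"tx": 0.06, "ty": 0, "tz": 0, "ax": 0, "ay": 0, "az": 0, "hand": 2.8}], "force": 35}}

```text
t: 19.65
ee_pos: [452.8, 345.4, 10.2]
orientation: [[0.0, -0.025, 1.0], [0.0, 1.0, 0.025], [-1.0, 0.0, 0.0]]
contact_force: [0.1, 0.5, -3.2]
opening: 30.9
```

Emit:
{"method": "servo_tool", "body": {"increments": [{"tx": 0.03, "ty": 0, "tz": 0, "ax": 0, "ay": 0, "az": 0, "hand": 2.8}, {"tx": 0.06, "ty": 0, "tz": 0, "ax": 0, "ay": 0, "az": 0, "hand": 2.8}], "force": 35}}

```text
t: 19.9
ee_pos: [452.8, 345.4, 9.9]
orientation: [[-0.0, -0.025, 1.0], [-0.0, 1.0, 0.025], [-1.0, -0.0, -0.0]]
contact_force: [-1.2, -0.1, 1.4]
opening: 31.0
```

Emit:
{"method": "servo_tool", "body": {"increments": [{"tx": 0, "ty": 0, "tz": 0, "ax": 0, "ay": 0, "az": 0, "hand": 3.2}, {"tx": 0, "ty": 0, "tz": 0, "ax": 0, "ay": 0, "az": 0, "hand": 3.4}, {"tx": 0, "ty": 0, "tz": 0, "ax": 0, "ay": 0, "az": 0, "hand": 3.8}, {"tx": 0, "ty": 0, "tz": 0, "ax": 0, "ay": 0, "az": 0, "hand": 4.4}], "force": 20}}

```text
t: 20.4
ee_pos: [453.0, 345.6, 9.8]
orientation: [[0.0, -0.025, 1.0], [0.0, 1.0, 0.025], [-1.0, 0.0, 0.0]]
contact_force: [0.3, 0.0, -0.4]
opening: 44.1
```

Run:
```python
from h import *
s=arm.observe();a=arm.camera("wrist"); print(s["t"],s["ee_pos"],s["contact_force"],s["opening"])
cv2.imwrite("pics/t3.png",a[:,:,::-1])
```

```text
20.4 [452.96422776 345.55441404   9.7866727 ] [ 3.06775193e-01  3.31593748e-05 -3.97158059e-01] 44.07827737264887
```

View pics/t3.png

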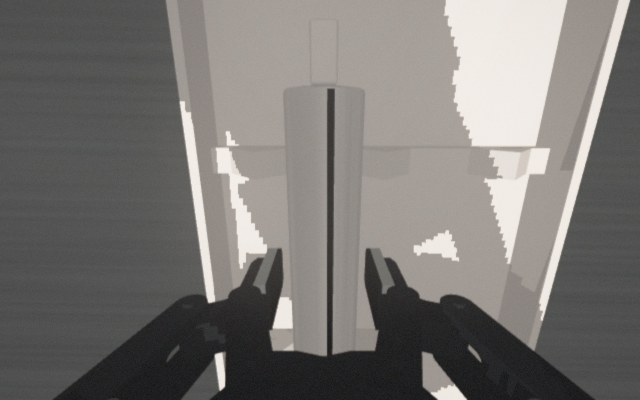

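Released cleanly: the roller lies in the lane between the teeth, with clearance on both pads. Now I retreat straight up and check.

Emit:
{"method": "servo_tool", "body": {"increments": [{"tx": -1, "ty": 0, "tz": 0, "ax": 0, "ay": 0, "az": 0, "hand": 4.6}, {"tx": -3, "ty": 0, "tz": 0, "ax": 0, "ay": 0, "az": 0, "hand": 4.6}, {"tx": -6, "ty": 0, "tz": 0, "ax": 0, "ay": 0, "az": 0, "hand": 4.6}, {"tx": -11, "ty": 0, "tz": 0, "ax": 0, "ay": 0, "az": 0, "hand": 4.6}, {"tx": -16, "ty": 0, "tz": 0, "ax": 0, "ay": 0, "az": 0, "hand": 4.6}], "force": 20}}

```text
t: 21.08
ee_pos: [452.8, 345.5, 172.6]
orientation: [[0.001, -0.025, 1.0], [0.001, 1.0, 0.025], [-1.0, 0.001, 0.001]]
contact_force: [0.4, 0.3, -0.7]
opening: 45.9
```

Emit:
{"method": "servo_tool", "body": {"increments": [{"tx": -3, "ty": 2, "tz": -4, "ax": 0, "ay": 0, "az": 0, "hand": 4.6}, {"tx": -6, "ty": 4, "tz": -8, "ax": 0, "ay": 0, "az": 0, "hand": 4.6}, {"tx": -7, "ty": 6, "tz": -11, "ax": 0, "ay": 0, "az": 0, "hand": 4.6}, {"tx": -7, "ty": 6, "tz": -12, "ax": 0, "ay": 0, "az": 0, "hand": 4.6}, {"tx": -7, "ty": 6, "tz": -12, "ax": 0, "ay": 0, "az": 0, "hand": 4.6}], "force": 20}}

```text
t: 21.7
ee_pos: [331.0, 402.1, 240.1]
orientation: [[0.001, -0.026, 1.0], [-0.0, 1.0, 0.026], [-1.0, -0.0, 0.001]]
contact_force: [0.0, -0.8, 0.3]
opening: 46.1
```

Run:
```python
from h import *
s=arm.observe();a=arm.camera("wrist"); b=arm.camera("scene"); c=arm.camera("top"); print(s["t"],s["ee_pos"],s["contact_force"])
cv2.imwrite("pics/f_w.png",a[:,:,::-1])
cv2.imwrite("pics/f_s.png",cv2.resize(b[90:290,220:510,::-1],None,fx=2.7,fy=2.7,interpolation=cv2.INTER_CUBIC))
cv2.imwrite("pics/f_t.png",cv2.resize(c[130:280,150:390,::-1],None,fx=3.3,fy=3.3,interpolation=cv2.INTER_CUBIC))
```

```text
21.7 [330.95423547 402.11568738 240.10007685] [ 0.01017535 -0.84925461  0.32754432]
```

View pics/f_w.png

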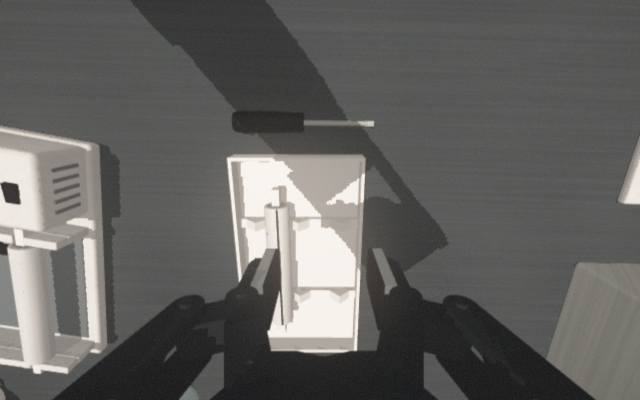

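View pics/f_s.png

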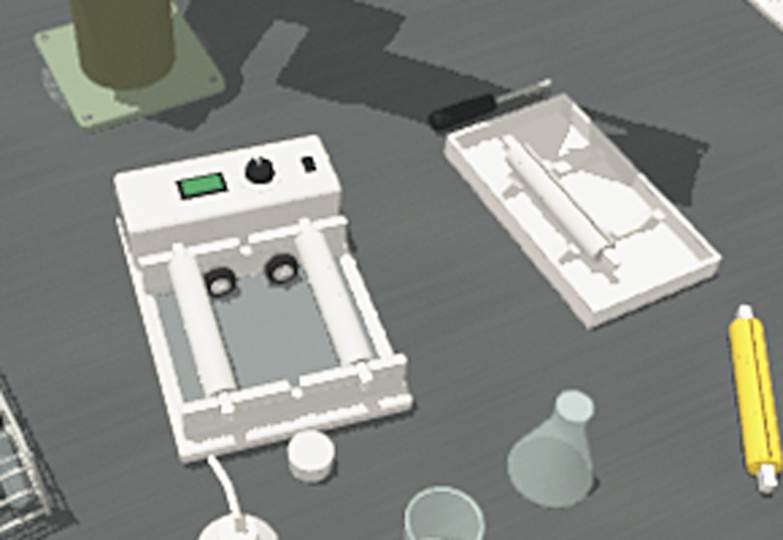

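View pics/f_t.png

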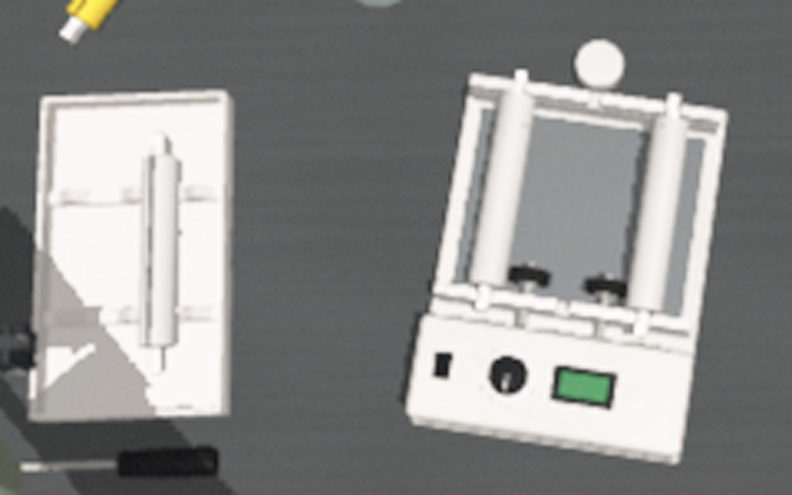

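Run:
```python
from plant import arm
print(arm.hand_in()); print(arm.observe()["t"])
```

```text
the job is handed in; nothing more can be done
None
the job is handed in; nothing more can be done
```

The middle roller was the binding one; it now lies in the mixer-side lane of the repair tray, and the job is handed in. I stroked each roller once across its top with about 4 N of press or less while all three sat in their slots.

- **Middle roller:** its line went round about 0.54 rad (9 mm) and stopped when the finger left it. I lifted it out with 20 to 35 N of grip and set it down at about 1.4 N.
- **Outer rollers:** both ran on. The +y one was still turning 3 s after its stroke, and the –y one had passed a full turn. The turn counts come from the moulded lines in successive pictures, not from a direct reading.

**Last checks (t ≈ 22 s):** the wrist, scene and top views show the roller between the teeth, parallel to the tray and centred lengthwise. The outer rollers are seated, the tin, screwdriver and flask stand where they were, and the gripper is clear. I did not re-measure the other bystanders, and the arm never went near them.

**Disagreements:** estimates of the tray's position differed by several mm between cameras, the widest being 367 to 374 mm in y and up to about 15 mm along its length. I used the wrist view and checked the lane against the teeth just before setting down. An early fit of the mixer, taken while the arm was still settling, was about 3 mm off, so I redid it.

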